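# Empty the spring-lidded capacitor pan into the sorting tray

## Task

Take the covered parts pan off the sloping rack, pinching its yellow lid tab against the black handle fin so that the lid stays shut all the way, and stand it upright, still shut, on the middle of the blue mat. Then slide the lid fully open, tip the pan sideways low over the red tray so that both capacitors roll out into it without a long fall, and stand the empty pan back upright on the middle of the mat and let go. Leave the heat sink, the transformer and the circuit board where they are.

Things in the scene. Friction and masses are not known exactly. Their poses are not given: they have to be found in the camera images.
- pan_mid (a point): Centre of the grey covered pan (184 long in its y, 107 wide in x, 36 high without handle, 0.36 to 0.6 kg full), 18 mm above its underside. x points from the upright back wall (at x -45) to the sloped pouring side, y the way the lid opens, z up out of its top. At the start it lies on the rack, tilted 28 degrees with its x uphill. The half at +y is closed; the half at -y holds the capacitors.
- pan_lip (a point): Middle of the pouring lip, the upper edge of the pan's sloped side: 46 mm from the pan's centre in its x, -50 mm in y, 36 mm above its underside; axes as the pan. The compartment reaches 39 mm either way in y; its floor rises at 35 degrees to the lip. Tilted about its y by 45 to 50 degrees or more with the x side down, the capacitors roll out over the lip.
- pan_fin (a point): Centre of the black handle fin, fixed on a steel bridge across the pan's middle, 64 mm above the underside, 4 mm from the pan's centre to -y; axes as the pan. Fin 44 wide (x), 8 thick (y), top 14 mm above this point; its bridge, as thick, reaches 22 mm below it. Top of the lid plate: 24 mm below this point. Lid shut: the tab stands 1 mm off the fin's +y face; both together 15 mm thick.
- lid (a joint): How far the lid has slid open along the pan's +y, m: 0 shut, 0.095 fully open. A light spring (about 0.5 N) pushes the unheld lid ajar to about 0.015 whenever it is let go shut, and left fully open it stays open but for some 10 mm. Starts ajar; pressing the tab towards the fin shuts it.
- lid_tab (a point): Upper part of the yellow tab that stands up from the lid: 36 wide (pan's x), 6 thick (y), its top 12 mm above this point; this point is 92 mm above the pan's underside, in mid thickness. The tab rises 26 mm above the top of the black fin. Axes as the pan.
- cap0_center (a point): Centre of the green can capacitor, a cylinder 24 in diameter and 60 long (its y is the cylinder's axis), 50 g, loose in the pan.
- cap1_center (a point): Centre of the black can capacitor, same size and mass, loose in the pan.
- rack_seat (a point): Point on the sloping top of the wooden rack (fixed, 122 x 220, slopes 28 degrees, low edge with a small ledge of 14 mm at its -x) where the middle of the pan's underside rests, 75 mm above the bench. Its own axes are level: x is the uphill direction, y along the rack's length.
- mat: Blue bench mat, 180 (x) x 250 (y) x 3 thick, fixed; origin at the centre of its underside, on the bench. z up.
- tray: Red open sorting tray, 170 (x) x 240 (y) x 40 high, walls 5, fixed; origin at the centre of its underside. z up.
- heatsink: Dark finned heat sink 80 x 60 x 35, bystander; origin at the centre of its underside.
- transformer: Black and yellow transformer 60 x 70 x 47, bystander; origin at the centre of its underside.
- board: Green circuit board 150 (x) x 210 (y) with components up to 35 high, bystander; origin at the centre of its underside.
Not all that is in view belongs to the job. Of the things that look like the part that bears rack_seat, take the one that is farthest to the robot's left at the start.

How it is judged:
By the outcome, as a careful person would: the job done as asked, in the order asked, and still so for the second after the job is handed in, with the robot touching nothing.
It also fails if it takes over 72 s, if anything falls off the work surface, if the arm or the gripper's body presses on something with over 40 N, if the wrist force passes 120 N, or if a joint passes its speed limit or range.

## Robot

A 6-joint arm with a two-finger parallel gripper is mounted at the origin on the work surface. World frame = base frame: x ahead of the robot, y to its left, z up, the work surface at z = 0. Lengths are in m, angles in rad, forces in N, time in s.
With the tool pointing down it reaches from about 0.4 to 0.825 m from the base axis. Payload 7 kg.
Tool frame: the origin (TCP) lies at the centre of the arm's flange, where the gripper is bolted on; the fingertips stand 178 mm ahead of it and the grasp point (between the pads) lies 159 mm ahead of it; z points along the fingers, y is the direction in which the jaws open and shut (so a half turn about z gives the same grasp; the last joint's range is limited). The gripper opens to 88 mm and grips with 3 to 60 N. Pads are 19 mm wide; open, the fingers measure 130 mm over their backs; the gripper's body (78 mm by 193 mm) begins 47 mm behind the grasp point.
Start: joints at [-1.055, 0.359, 0.012, 0, -1.224, -0.288], TCP at [0.152, -0.658, 0.405] pointing down, gripper open.
Joint ranges: [-3.07, 3.07], [-1.43, 2.12], [-1.02, 1.25], [-3.03, 1.67], [-3.05, -0], [-3.03, 3.03]. Speed limits (rad/s): [2.39, 2.39, 3.01, 3.14, 3.14, 3.14].

## Interface

Orientations are given as [roll, pitch, yaw] about the fixed x, y, z axes, in that order (R = Rz(yaw) Ry(pitch) Rx(roll)).
In Python, from station import arm gives the robot as it stands.
- The arm moves only by the shell command python3 -m handwheel 'ROWS' [OPENING] [FORCE]. ROWS is JSON, a list of rows, each a list of 4 numbers: the shift along the world's x, y, z in cm, then the turn about the world's z in rad. In form: [[dx, dy, dz, yaw], ...]. A call has 1 to 20 rows; each row shifts and turns the commanded pose from where the row before left it; what a row does not reach is not made up. A row lasts 1/10 s, in which the tool goes at most 50 mm and 8.59 degrees, less where a joint would pass 70% of its speed; a pose out of reach is approached as far as the arm can. A call is refused whole if a number of a shift passes 5 or a number of a turn 0.15, either way. A call with a gripper value outside its range is refused whole. OPENING is the closure, from 0 (fully open) to 1 (shut), set as the call begins (- or left out, the last holds). The fingers move at their own pace and stop on an object; FORCE is the grip in N (left out, the last holds). Time passes only in rows, so rows that do not move let the fingers close. It gives the time, the measured TCP pose, the force and the opening at its end, in the units of the state.
- arm.get_state(): the state, without advancing time (a new reading comes with each control period).
- arm.grab_frame(name): name is "side" or "top" or "wrist"; returns a dict with "image" (480x640x3 uint8, red, green, blue), "depth" (480x640 float32, m along the optical axis (not along the pixel's ray), 0 where there is no reading), "vfov" (degrees; the focal length in pixels is half the picture's height over the tangent of half this angle, whatever the lens; pixels are square), "cx", "cy" (the principal point, pixels), "rvec" (rotation vector, rad) and "tvec" (3), from world to camera coordinates, as OpenCV has them. Camera axes: x right, y down, z forward; pixel columns grow to the right and rows downward; lengths in m; the calibration is good to about 2 mm. A picture is of the moment at which its call begins.
- arm.job_done(): hands the job in, once; it reports no verdict.
The state is a dict: "t": time; "q": joint angles; "qd": joint speeds; "joint_efforts": joint torques, N m; "eef_pos": TCP position; "ee_rot": TCP orientation; "force": force on the tool from outside, world axes, zero at the start; "moment": the same for the moment, N m; "width": finger opening in m.
Only numpy, scipy, OpenCV 4.12 (cv2) and the standard library are available. Lean on these libraries where they do the work, as an engineer would, in place of code of your own. Each camera call takes 0.05 s, during which the arm holds its last target.

## Working session

There is one attempt and no reset: what is moved stays moved. The work goes in short steps, Python scripts to look and compute and a shell command to move; the robot and the scene stay as the last step left them, time stands still between calls to the robot, and variables do not carry over. Pictures are saved under pics/ and viewed, and the job is handed in when it is done.

```bash
ls -la; mkdir -p pics; cat > h.py <<'E'
import numpy as np, cv2
from station import arm
def grab(n,save=None):
    f=arm.grab_frame(n)
    np.savez(f'{n}.npz',**f)
    if save: cv2.imwrite(f'pics/{save}.png',f['image'][...,::-1])
    return f
def load(n): return np.load(f'{n}.npz')
def cloud(f):
    d=f['depth'];h,w=d.shape;fl=h/2/np.tan(np.radians(float(f['vfov']))/2)
    u,v=np.meshgrid(np.arange(w),np.arange(h))
    P=np.stack([(u-float(f['cx']))/fl*d,(v-float(f['cy']))/fl*d,d],-1)
    R=cv2.Rodrigues(np.array(f['rvec'],float))[0]
    W=(P-np.array(f['tvec'],float).reshape(3))@R
    W[d<=0]=np.nan
    return W
def proj(f,X):
    fl=480/2/np.tan(np.radians(float(f['vfov']))/2)
    R=cv2.Rodrigues(np.array(f['rvec'],float))[0]
    c=np.atleast_2d(X)@R.T+np.array(f['tvec'],float).reshape(3)
    return np.c_[c[:,0]/c[:,2]*fl+float(f['cx']),c[:,1]/c[:,2]*fl+float(f['cy'])]
E
python3 - <<'E'
from h import *
print(arm.get_state())
for n in('side','top','wrist'):
    f=grab(n,n+'0'); print(n,f['vfov'],f['cx'],f['cy'],f['rvec'],f['tvec'])
E
```

```text
total 12
drwxr-xr-x  3 agent agent 4096 Dec  7 13:48 .
drwxr-xr-x 23 root  root  4096 Dec  7 13:48 ..
drwxr-xr-x  2 agent agent 4096 Dec  7 13:48 pics
{'t': 0.0, 'q': array([-1.05489238e+00,  3.59390830e-01,  1.10746506e-02, -3.32092985e-04,
       -1.22405735e+00, -2.88095511e-01]), 'qd': array([-0.00123318,  0.00149466,  0.00041913, -0.0011109 ,  0.00045254,
        0.0009069 ]), 'joint_efforts': array([ 6.10137395e-04, -5.82725322e+01,  2.93051791e+01,  6.99672371e+00,
        7.16711045e-03, -1.24096709e-04]), 'eef_pos': array([ 0.15240066, -0.65738656,  0.40373001]), 'ee_rot': array([ 3.13999174e+00, -1.48845808e-04, -2.91389720e+00]), 'force': array([ 0.42072439,  0.57791721, -0.37802897]), 'moment': array([-0.01294628,  0.00313962, -0.03394038]), 'width': 0.08778889347171255}
side 44.717659588865445 319.0401755047019 227.66029335598853 [ 2.33399701 -0.36789562  0.14333604] [-0.48722934  0.15622637  1.6280443 ]
top 48.756481349570414 321.6750207478314 237.13579788094168 [ 2.17066139 -2.20643322  0.07930466] [-0.04172235  0.50731416  1.41611391]
wrist 60.01005398617748 318.0370247411548 239.8679294936146 [-1.83631396 -2.311439   -0.32602922] [ 0.67337719 -0.03434398  0.39107488]
```

View pics/side0.png

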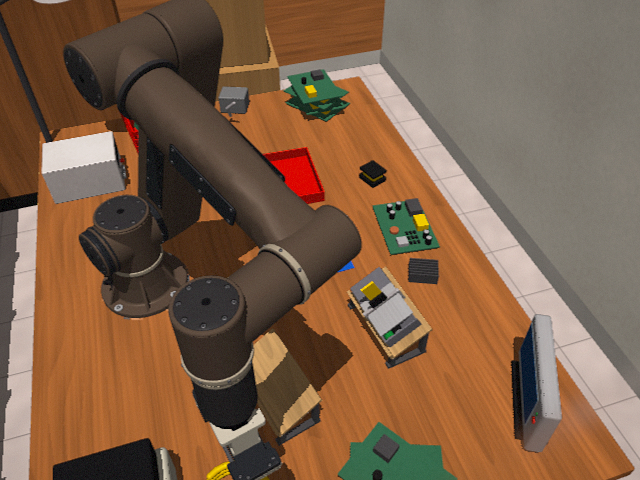

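View pics/top0.png

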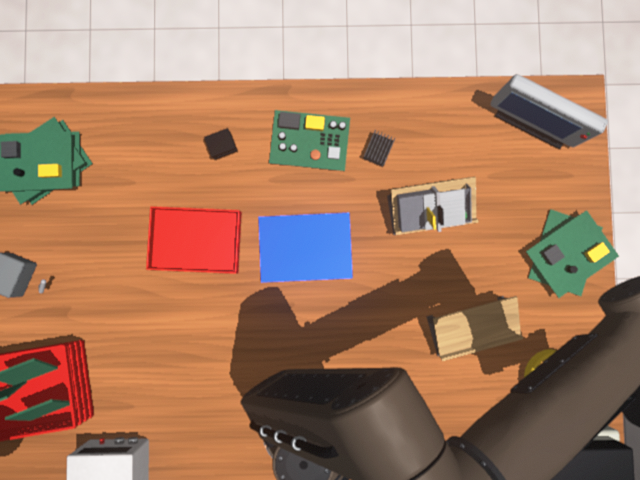

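```bash
python3 - <<'E'
from h import *
f=load('top');c=f['image'][165:250,370:500,::-1];a=cv2.resize(c,(780,510),interpolation=cv2.INTER_CUBIC);cv2.imwrite('pics/ct.png',a)
g=load('side');c=g['image'][255:370,330:450,::-1];cv2.imwrite('pics/cs.png',cv2.resize(c,(600,575),interpolation=cv2.INTER_CUBIC))
W=cloud(f)
hsv=cv2.cvtColor(f['image'],cv2.COLOR_RGB2HSV)
def rep(n,m,r):
    v0,v1,u0,u1=r;mm=np.zeros(m.shape,bool);mm[v0:v1,u0:u1]=m[v0:v1,u0:u1];mm=cv2.erode(mm.astype(np.uint8),np.ones((3,3)))>0
    P=W[mm];P=P[~np.isnan(P[:,0])];mid,wh,ang=cv2.minAreaRect(P[:,:2].astype(np.float32))
    print(n,len(P),'rect',np.round(mid,4),np.round(wh,4),round(ang,2),'z',np.round(np.percentile(P[:,2],[5,50,95]),4))
H,S,V=[hsv[...,i] for i in range(3)]
rep('mat',(H>105)&(H<130)&(S>120),(200,290,245,365))
rep('tray',((H<5)|(H>175))&(S>150)&(V>60),(195,285,135,250))
rep('board',(H>40)&(H<90)&(S>80),(100,180,260,360))
rep('trafo',V<90,(120,165,195,245))
rep('heat',V<110,(125,170,355,400))
rep('yellow',(H>20)&(H<35)&(S>130)&(V>150),(190,240,415,450))
E
```

```text
mat 5535 rect [ 0.4817 -0.0037] [0.172  0.2424] 1.65 z [-0.0019  0.0032  0.0082]
tray 5421 rect [0.5048 0.2928] [0.2385 0.1631] 86.53 z [0.0004 0.0057 0.0333]
board 1506 rect [ 0.7763 -0.02  ] [0.1983 0.1399] 83.26 z [0.005  0.0101 0.0154]
trafo 514 rect [0.7616 0.2199] [0.0559 0.0644] 20.8 z [0.0326 0.0469 0.052 ]
heat 542 rect [ 0.7481 -0.2043] [0.0596 0.0768] 66.25 z [-0.0003  0.0085  0.0387]
yellow 15 rect [ 0.5274 -0.3215] [0.0209 0.0034] 6.92 z [0.1619 0.1689 0.1764]
```

View pics/ct.png

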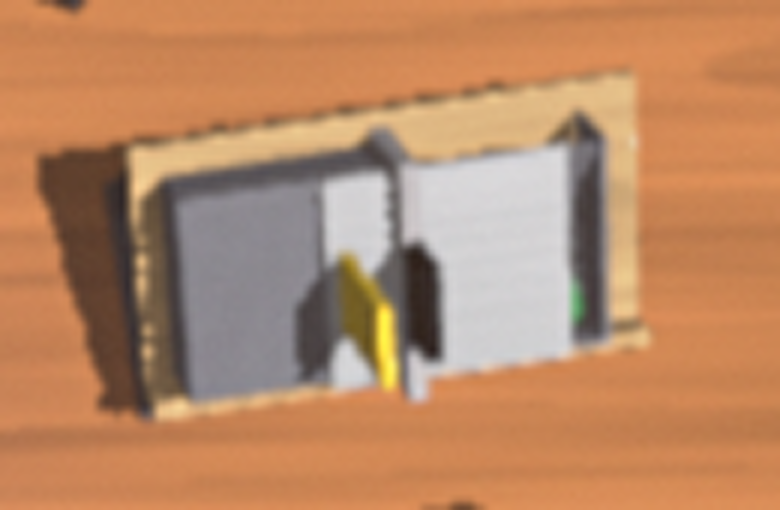

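View pics/cs.png

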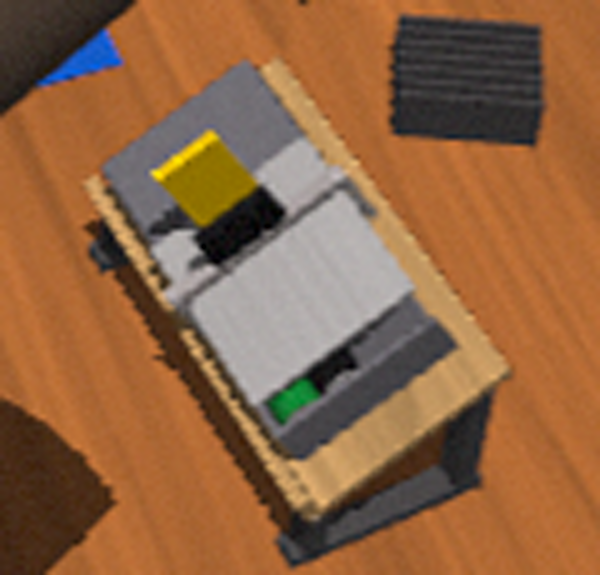

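```bash
python3 -m handwheel '[[1,1,0,0],[2,2,0,-0.01],[3,2.5,0,-0.01],[3,2.5,0,-0.01],[3,2.5,0,-0.01],[3,2.5,0,-0.01],[3,2.5,0,-0.01],[3,2.5,0,-0.01],[3,2.5,0,-0.01],[3,2.5,0,-0.01],[3,2.5,0,-0.01],[3,2.5,0,-0.01],[2,2,0,0],[1,1,0,0],[0,0,0,0],[0,0,0,0]]' 0 20; python3 - <<'E'
from h import *
s=arm.get_state();print(s['t'],s['eef_pos'],s['ee_rot'],s['force'])
for n in('wrist','top','side'): grab(n,n+'1')
E
```

```text
t: 1.75
eef_pos: [0.5122, -0.3473, 0.4046]
ee_rot: [3.141, -0.0, -3.023]
force: [0.1, 0.1, 0.2]
width: 0.0877
1.75 [ 0.51218185 -0.34731337  0.40455989] [ 3.14140742e+00 -3.83499931e-04 -3.02315075e+00] [0.11051115 0.0836657  0.19311824]
```

View pics/wrist1.png

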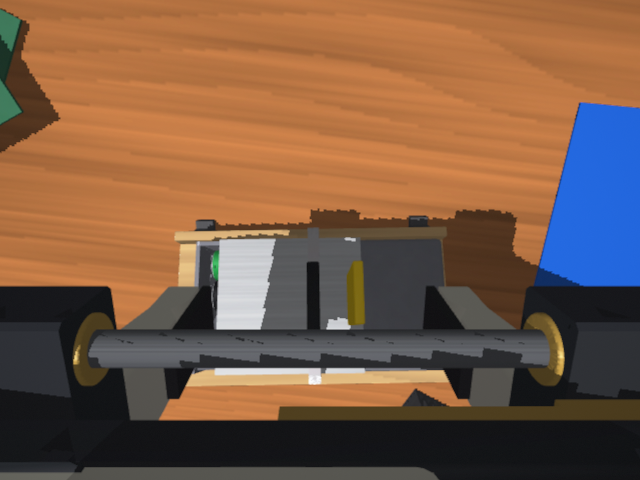

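View pics/side1.png

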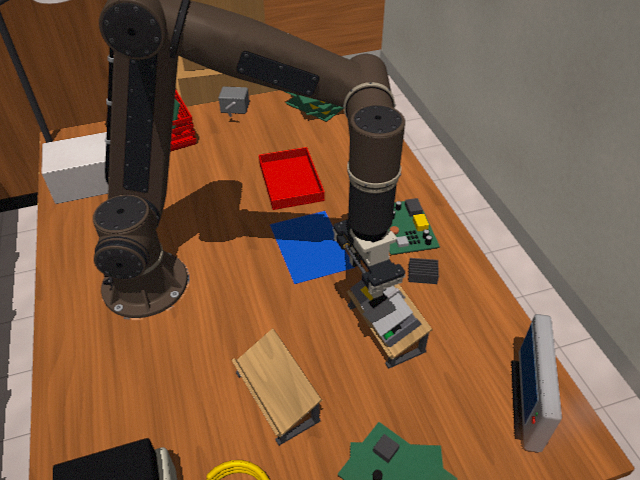

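```bash
python3 - <<'E'
from h import *
f=load('wrist');W=cloud(f)
cv2.imwrite('pics/cw.png',cv2.resize(f['image'][200:400,160:460,::-1],(780,520),interpolation=cv2.INTER_CUBIC))
hsv=cv2.cvtColor(f['image'],cv2.COLOR_RGB2HSV);H,S,V=[hsv[...,i] for i in range(3)]
m=(H>20)&(H<35)&(S>130)&(V>90);m[:230]=0;m[340:]=0;m[:,:330]=0;m[:,380:]=0
P=W[m];print('yellow',len(P));print(np.round(np.nanpercentile(P,[2,10,50,90,98],axis=0),4))
b=P[P[:,2]>np.nanpercentile(P[:,2],60)];
m=(V<25);m[:255]=0;m[330:]=0;m[:,:300]=0;m[:,325:]=0
F=W[m];print('fin',len(F));print(np.round(np.nanpercentile(F,[2,10,50,90,98],axis=0),4))
for u,v in [(313,240),(313,270),(313,300),(313,325),(250,260),(250,300),(400,260),(400,300),(430,300),(230,300),(356,268),(356,300),(356,318),(185,280),(440,235),(190,238),(205,255),(205,290)]: print((u,v),np.round(W[v,u],4),f['image'][v,u])
E
```

```text
yellow 1015
[[ 0.5132 -0.3255  0.1105]
 [ 0.5173 -0.3244  0.1302]
 [ 0.533  -0.3219  0.1631]
 [ 0.5505 -0.3191  0.1724]
 [ 0.5619 -0.3177  0.1746]]
fin 728
[[ 0.5256 -0.3509  0.1345]
 [ 0.5286 -0.3493  0.136 ]
 [ 0.543  -0.346   0.1439]
 [ 0.5574 -0.3428  0.1515]
 [ 0.5602 -0.3415  0.1531]]
(313, 240) [ 0.5201 -0.3491  0.0987] [88 87 89]
(313, 270) [ 0.5293 -0.3476  0.1356] [18 17 20]
(313, 300) [ 0.5451 -0.3457  0.1464] [19 20 21]
(313, 325) [ 0.5592 -0.344   0.1521] [21 20 22]
(250, 260) [ 0.5413 -0.3931  0.0967] [202 204 208]
(250, 300) [ 0.5666 -0.3891  0.1104] [216 218 221]
(400, 260) [ 0.5293 -0.2833  0.0934] [60 60 64]
(400, 300) [ 0.5549 -0.2816  0.1078] [59 60 65]
(430, 300) [ 0.5005 -0.3035  0.2339] [17 16 19]
(230, 300) [ 0.5685 -0.4034  0.1098] [217 219 222]
(356, 268) [ 0.5158 -0.3243  0.1615] [124 104  19]
(356, 300) [ 0.5321 -0.3226  0.1691] [126 107  22]
(356, 318) [ 0.5404 -0.3219  0.1746] [126 106  23]
(185, 280) [ 0.5764 -0.4492  0.0646] [223 183 126]
(440, 235) [ 0.514  -0.2476  0.063 ] [98 80 56]
(190, 238) [ 0.5405 -0.4469  0.0627] [224 186 127]
(205, 255) [ 0.5482 -0.4306  0.0776] [52 52 56]
(205, 290) [ 0.5075 -0.3922  0.2321] [17 17 18]
```

View pics/cw.png

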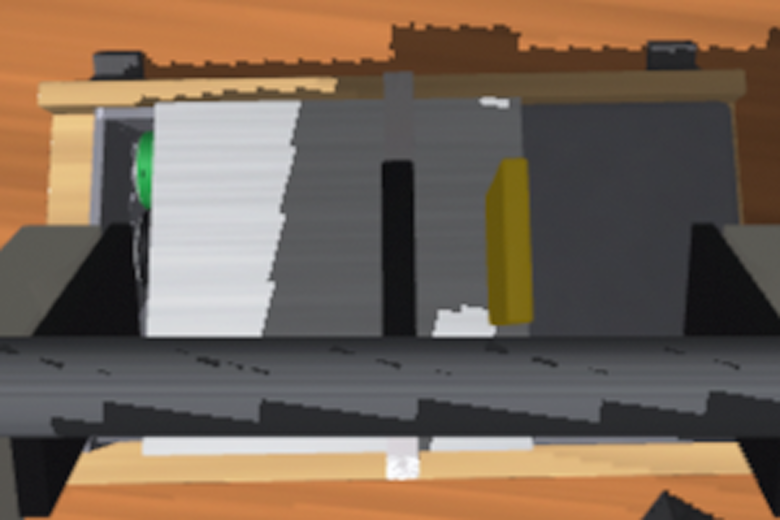

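```bash
python3 -m handwheel '[[1.8,0.25,0,0],[1.8,0.25,0,0],[0,0,-1,0],[0,0,-2,0],[0,0,-2,0],[0,0,-2,0],[0,0,-2,0],[0,0,-1,0],[0,0,-1,0],[0,0,0,0]]' 0 20; python3 - <<'E'
from h import *
for n in('wrist','side'): grab(n,n+'2')
f=load('side');cv2.imwrite('pics/cs2.png',cv2.resize(f['image'][240:370,320:450,::-1],(600,600),interpolation=cv2.INTER_CUBIC))
E
```

```text
t: 2.9
eef_pos: [0.5478, -0.3427, 0.2935]
ee_rot: [3.141, -0.002, -3.024]
force: [-0.3, 0.3, -0.0]
width: 0.0876
```

View pics/wrist2.png

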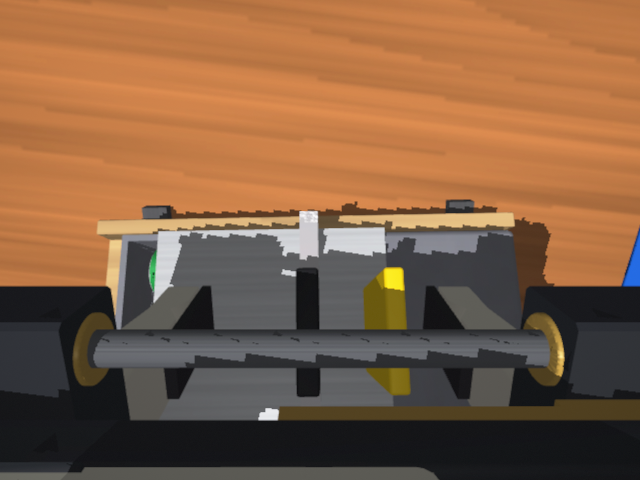

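View pics/cs2.png

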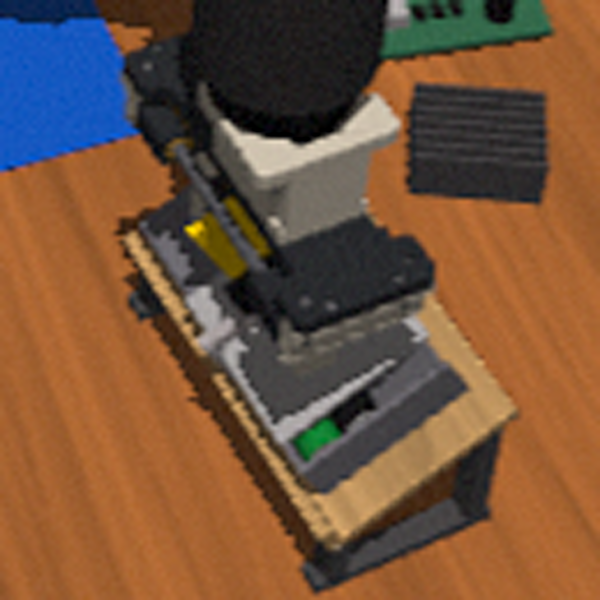

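```bash
python3 -m handwheel '[[0,0,0,0],[0,0,0,0],[0,0,0,0],[0,0,0,0],[0,0,0,0],[0,0,0,0],[0,0,0,0],[0,0,0,0],[0,0,0,0],[0,0,0,0]]' 1 20; python3 - <<'E'
from h import *
for n in('wrist',): grab(n,n+'3')
E
```

```text
t: 4.0
eef_pos: [0.5485, -0.3426, 0.2946]
ee_rot: [-3.141, 0.0, -3.024]
force: [0.6, 0.3, -0.7]
width: 0.0148
```

View pics/wrist3.png

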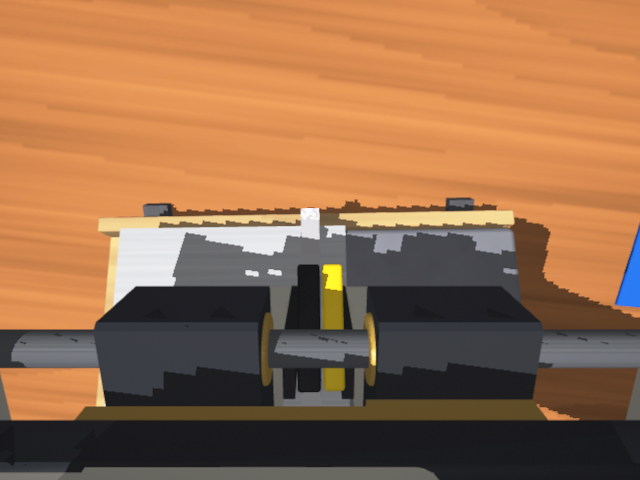

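```bash
python3 -m handwheel '[[0,0,0.5,0],[0,0,0.5,0],[0,0,1,0],[0,0,1,0],[0,0,1,0],[0,0,1,0],[0,0,1,0],[0,0,1,0],[0,0,1,0],[0,0,0,0],[0,0,0,0]]'; python3 - <<'E'
from h import *
grab('side','side4');f=load('side');cv2.imwrite('pics/cs4.png',cv2.resize(f['image'][210:370,320:480,::-1],(600,600),interpolation=cv2.INTER_CUBIC))
E
```

```text
t: 5.15
eef_pos: [0.5484, -0.3425, 0.3748]
ee_rot: [3.141, 0.0, -3.024]
force: [-0.3, 0.2, -5.3]
width: 0.0146
```

View pics/cs4.png

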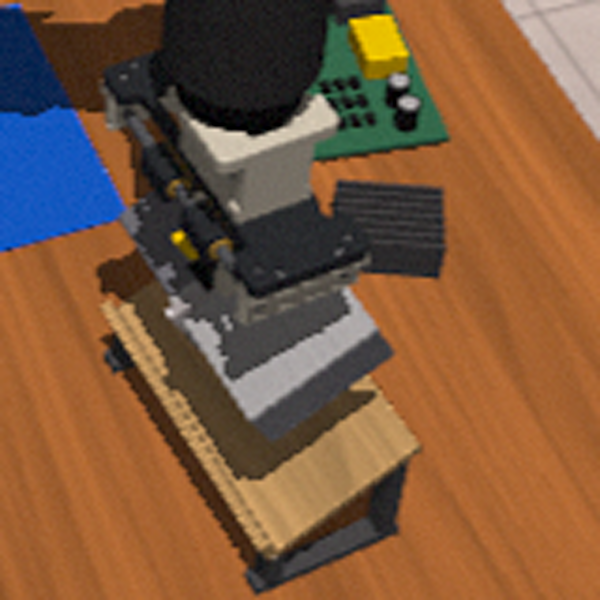

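```bash
python3 -m handwheel '[[-0.2,1,0,0],[-0.4,2,0,-0.01],[-0.5,2.5,0,-0.01],[-0.5,2.5,0,-0.01],[-0.5,2.5,0,-0.01],[-0.5,2.5,0,-0.01],[-0.5,2.5,0,-0.01],[-0.5,2.5,0,-0.01],[-0.5,2.5,0,-0.01],[-0.5,2.5,0,-0.01],[-0.5,2.5,0,0],[-0.5,2.5,0,0],[-0.5,2.5,-1,0],[-0.5,2,-1,0],[-0.1,1.5,-1.5,0],[0,0.4,-2,0],[0,0,-2,0],[0,0,-1,0],[0,0,0,0],[0,0,0,0]]'; python3 - <<'E'
from h import *
grab('side','side5');f=load('side');cv2.imwrite('pics/cs5.png',cv2.resize(f['image'][180:320,240:400,::-1],(800,700)[0:1]+(600,) if 0 else (686,600),interpolation=cv2.INTER_CUBIC))
grab('top','top5')
E
```

```text
t: 7.2
eef_pos: [0.4816, 0.0015, 0.2901]
ee_rot: [-3.141, 0.0, -3.114]
force: [0.5, 0.1, -3.8]
width: 0.0142
```

View pics/cs5.png

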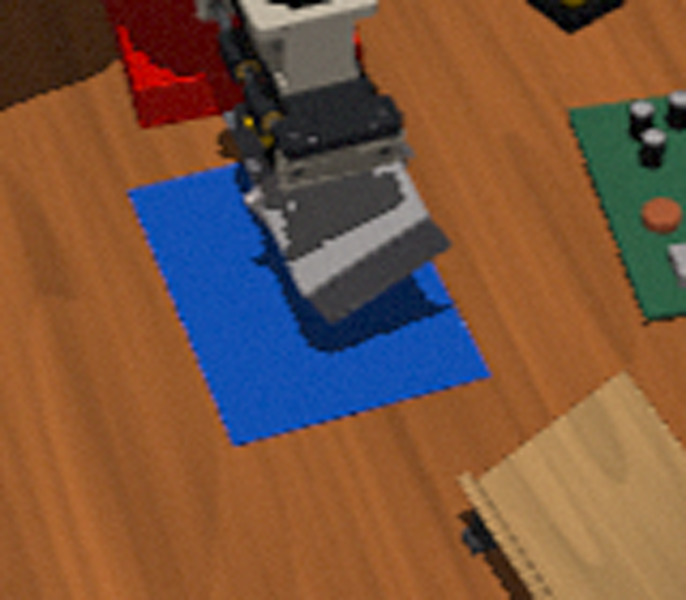

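View pics/top5.png

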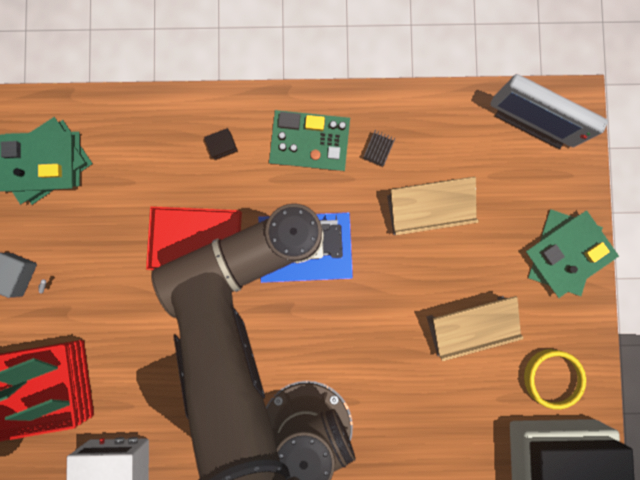

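```bash
python3 -m handwheel '[[0,-0.5,-1,0],[0,0,-1,0],[0,0,-1,0],[0,0,-0.5,0],[0,0,0,0],[0,0,0,0]]' - 10; python3 - <<'E'
from h import *
grab('side','side6');f=load('side');cv2.imwrite('pics/cs6.png',cv2.resize(f['image'][180:320,240:400,::-1],(686,600),interpolation=cv2.INTER_CUBIC))
W=cloud(f);np.set_printoptions(suppress=True)
for u,v in [(318,250),(320,240),(312,245)]: print(np.round(W[v,u],4))
E
```

```text
t: 7.9
eef_pos: [0.4816, -0.0035, 0.2545]
ee_rot: [-3.141, -0.0, -3.114]
force: [0.5, -0.6, -4.2]
width: 0.0147
[ 0.4834 -0.0799  0.0579]
[ 0.4973 -0.055   0.0692]
[ 0.4743 -0.0521  0.0532]
```

View pics/cs6.png

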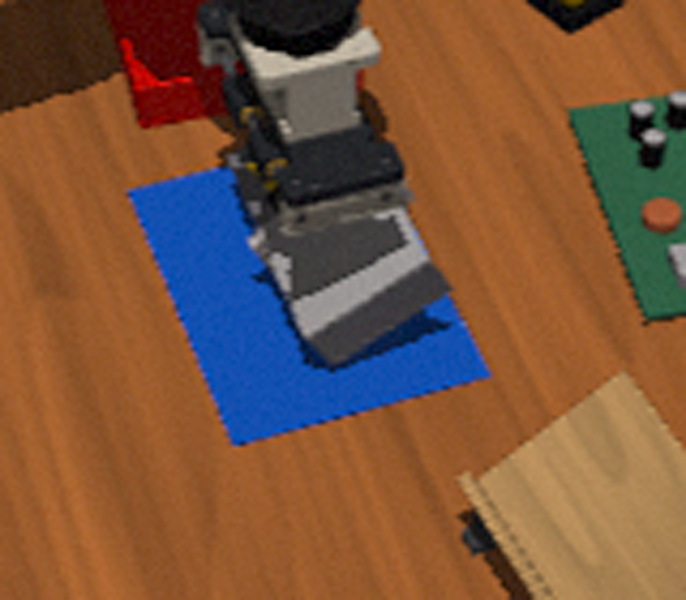

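```bash
python3 -m handwheel '[[-0.7,0,0,0],[-1,0,0,0],[-1,0,0,0],[-0.7,0,0,0],[-0.3,0,0,0],[0,0,-0.3,0],[0,0,-0.3,0],[0,0,-0.3,0],[0,0,-0.2,0],[0,0,-0.1,0],[0,0,-0.1,0],[0,0,0,0]]' - 10; python3 - <<'E'
from h import *
grab('side','side7');f=load('side');cv2.imwrite('pics/cs7.png',cv2.resize(f['image'][180:320,240:400,::-1],(686,600),interpolation=cv2.INTER_CUBIC))
E
```

```text
t: 9.15
eef_pos: [0.4473, -0.003, 0.2436]
ee_rot: [3.141, 0.006, -3.112]
force: [4.8, -2.4, 9.5]
width: 0.0151
```

View pics/cs7.png

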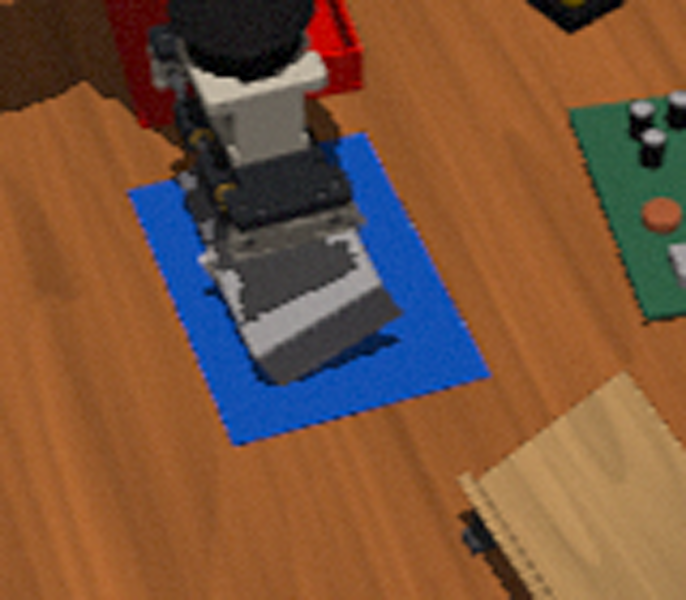

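```bash
python3 -m handwheel '[[0.3,0,0,0],[0.3,0,0,0],[0.3,0,-0.1,0],[0.3,0,-0.1,0],[0.3,0,-0.1,0],[0.3,0,-0.1,0],[0.3,0,-0.1,0],[0,0,0,0]]' - 8; python3 - <<'E'
from h import *
grab('side','side8');f=load('side');cv2.imwrite('pics/cs8.png',cv2.resize(f['image'][180:320,240:400,::-1],(686,600),interpolation=cv2.INTER_CUBIC))
E
```

```text
t: 10.0
eef_pos: [0.4655, -0.0035, 0.2362]
ee_rot: [-3.141, -0.001, -3.114]
force: [0.8, 0.6, -0.2]
width: 0.015
```

View pics/cs8.png

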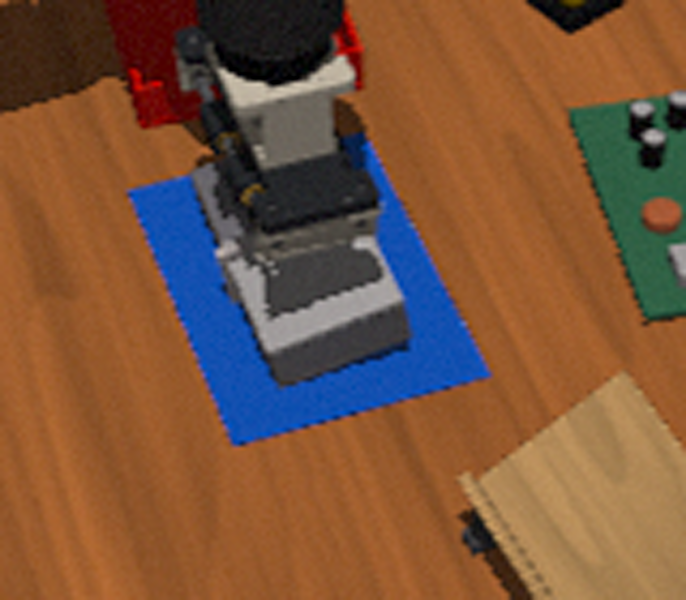

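```bash
python3 -m handwheel '[[0.3,0,-0.1,0],[0.3,0,-0.1,0],[0.3,0,-0.2,0],[0.3,0,-0.2,0],[0.2,0,-0.2,0],[0,0,0,0]]' - 7; python3 - <<'E'
from h import *
grab('side','side9');f=load('side');cv2.imwrite('pics/cs9.png',cv2.resize(f['image'][180:320,240:400,::-1],(686,600),interpolation=cv2.INTER_CUBIC))
grab('wrist','wrist9')
W=cloud(f)
for u,v in [(312,255),(325,252),(320,250),(308,263),(310,266),(330,257)]: print((u-240)*4.29,(v-180)*4.29,np.round(W[v,u],4),f['image'][v,u])
E
```

```text
t: 10.65
eef_pos: [0.4794, -0.0037, 0.2283]
ee_rot: [-3.141, -0.001, -3.114]
force: [-0.7, -1.0, -2.5]
width: 0.0148
308.88 321.75 [ 0.4644 -0.0837  0.0475] [162 157 156]
364.65 308.88 [ 0.5048 -0.0775  0.0399] [163 158 159]
343.2 300.3 [ 0.492  -0.0713  0.0462] [60 56 57]
291.72 356.07 [ 0.45   -0.091   0.0266] [57 60 61]
300.3 368.94 [ 0.4547 -0.0943  0.0157] [61 59 65]
386.1 330.33 [ 0.5153 -0.0911  0.0295] [60 57 62]
```

View pics/cs9.png

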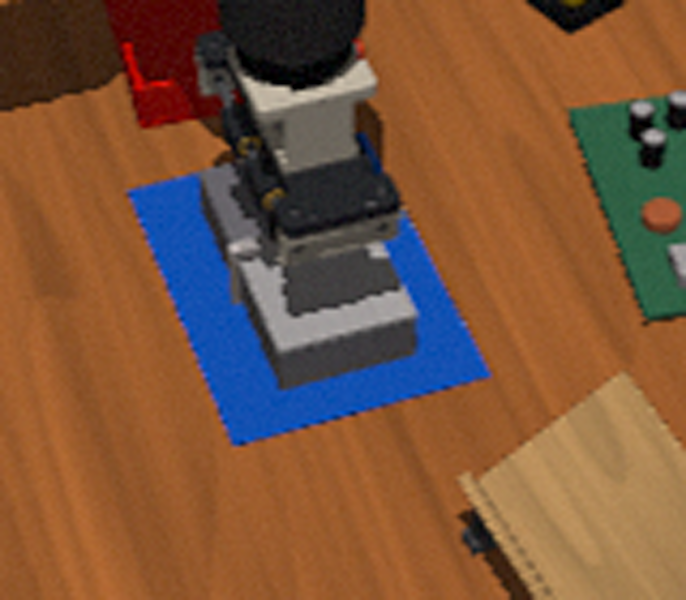

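View pics/wrist9.png

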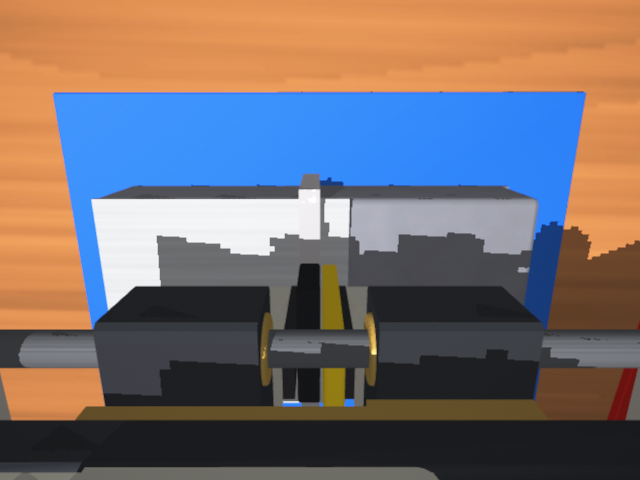

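```bash
python3 - <<'E'
from h import *
f=load('wrist');W=cloud(f)
for u,v in [(320,88),(320,98),(200,120),(450,120),(200,180),(200,195),(200,205),(200,230),(120,250),(200,215),(450,215),(450,240),(500,250),(104,220),(530,220),(90,220),(545,220),(313,240),(313,180)]: print((u,v),np.round(W[v,u],4),f['image'][v,u])
L=W[203:232,130:290].reshape(-1,3);A=np.c_[L[:,:2],np.ones(len(L))];c=np.linalg.lstsq(A,L[:,2],rcond=None)[0];print('lid plane slope',np.degrees(np.arctan(c[:2])))
E
```

```text
(320, 88) [ 3.899e-01 -4.600e-03  3.000e-04] [234 157  92]
(320, 98) [ 0.3946 -0.0045  0.0037] [ 58 143 251]
(200, 120) [ 0.406  -0.0613  0.0028] [ 61 147 252]
(450, 120) [0.4027 0.0576 0.0032] [ 50 137 250]
(200, 180) [ 0.4346 -0.0627  0.0027] [ 58 144 252]
(200, 195) [ 0.437  -0.0551  0.0312] [80 81 86]
(200, 205) [ 0.4389 -0.0519  0.0432] [241 243 243]
(200, 230) [ 0.4494 -0.0524  0.0433] [240 241 243]
(120, 250) [ 0.4588 -0.086   0.0436] [237 238 241]
(200, 215) [ 0.4432 -0.0522  0.0427] [242 243 244]
(450, 215) [0.4411 0.0511 0.039 ] [169 170 181]
(450, 240) [0.4519 0.0523 0.0391] [73 72 78]
(500, 250) [0.4553 0.0736 0.0404] [162 162 174]
(104, 220) [ 0.4463 -0.0914  0.0431] [243 244 245]
(530, 220) [0.4424 0.0851 0.0385] [162 161 174]
(90, 220) [ 0.4562 -0.1189  0.0041] [ 61 145 252]
(545, 220) [0.4502 0.112  0.0021] [ 47 132 249]
(313, 240) [ 0.4495 -0.0058  0.0533] [109 107 109]
(313, 180) [ 0.4295 -0.0066  0.0289] [114 112 114]
 ** On entry to DLASCL parameter number  4 had an illegal value
 ** On entry to DLASCL parameter number  4 had an illegal valueTraceback (most recent call last):
  File "<stdin>", line 4, in <module>
    x, resids, rank, s = _umath_linalg.lstsq(a, b, rcond,
                         ~~~~~~~~~~~~~~~~~~~^^^^^^^^^^^^^
                                             signature=signature)
                                             ^^^^^^^^^^^^^^^^^^^^
    raise LinAlgError("SVD did not converge in Linear Least Squares")
numpy.linalg.LinAlgError: SVD did not converge in Linear Least Squares
```

```bash
python3 -m handwheel '[[0,0,0,0],[0,0,0,0],[0,0,0,0],[0,0,0,0],[0,0,0,0],[0,0,0,0],[0,0,0.5,0],[0,0,1.5,0],[0,0,2,0],[0,0,2,0],[0,0,1.5,0],[0,0,0.5,0],[0,0,0,0]]' 0 7; python3 - <<'E'
from h import *
f=grab('wrist','wrist10');W=cloud(f)
hsv=cv2.cvtColor(f['image'],cv2.COLOR_RGB2HSV);H,S,V=[hsv[...,i] for i in range(3)]
m=(H>20)&(H<35)&(S>130)&(V>90);m[:150]=0;m[400:]=0;m[:,:300]=0;m[:,420:]=0
P=W[m];P=P[P[:,2]>.098];print(len(P),np.nanmedian(P,0),np.nanpercentile(P,[3,97],axis=0))
grab('side','side10');f=load('side');cv2.imwrite('pics/cs10.png',cv2.resize(f['image'][180:320,240:400,::-1],(686,600),interpolation=cv2.INTER_CUBIC))
E
```

```text
t: 12.05
eef_pos: [0.4795, -0.0035, 0.3093]
ee_rot: [3.141, 0.002, -3.114]
force: [-1.4, 0.5, 0.2]
width: 0.0872
1015 [0.4777414  0.01624952 0.10698141] [[0.46186101 0.013594   0.09949704]
 [0.49586942 0.01939482 0.10815868]]
```

View pics/wrist10.png

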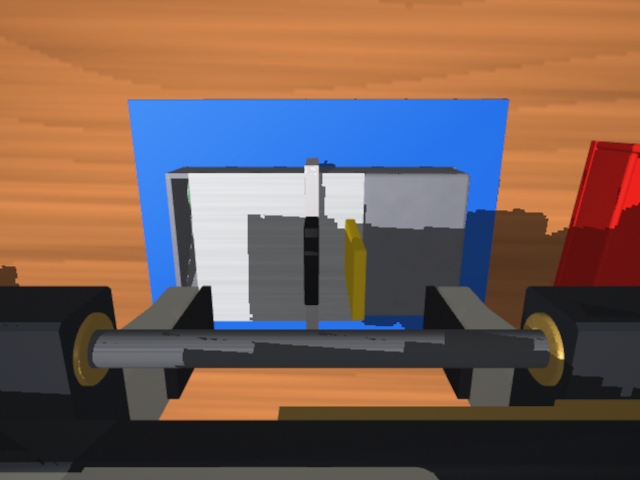

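View pics/cs10.png

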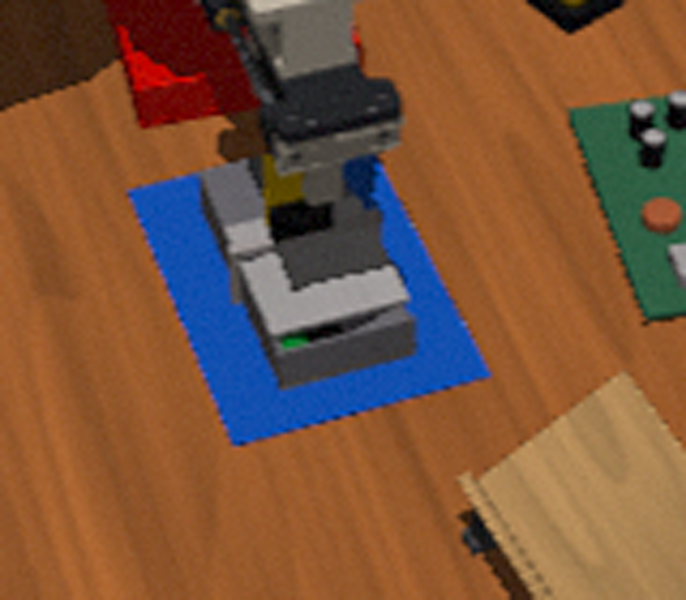

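```bash
python3 -m handwheel '[[0,1,0,0],[0,1,-0.3,0],[0,0,-1,0],[0,0,-1,0],[0,0,-1,0],[0,0,-1,0],[0,0,0,0],[0,0,0,0]]' 0 7; python3 -m handwheel '[[0,0,0,0],[0,0,0,0],[0,0,0,0],[0,0,0,0],[0,0,0,0],[0,0,0,0],[0,0,0,0],[0,0,0,0],[0,0,0,0],[0,0,0,0]]' 1 8
```

```text
t: 12.95
eef_pos: [0.4794, 0.0163, 0.2653]
ee_rot: [-3.141, -0.001, -3.114]
force: [0.4, 0.5, 1.7]
width: 0.0877
t: 13.95
eef_pos: [0.4794, 0.0164, 0.2657]
ee_rot: [3.142, 0.0, -3.114]
force: [0.3, 0.3, 0.8]
width: 0.013
```

```bash
python3 -m handwheel '[[0,0,0,0],[0,0,0,0],[0,0,0,0],[0,0,0,0]]' 1 8;  python3 - <<'E'
from h import *
f=grab('wrist','wrist11')
E
```

```text
t: 14.35
eef_pos: [0.4794, 0.0165, 0.2657]
ee_rot: [3.142, 0.0, -3.114]
force: [0.6, 0.8, -0.4]
width: 0.0054
```

View pics/wrist11.png

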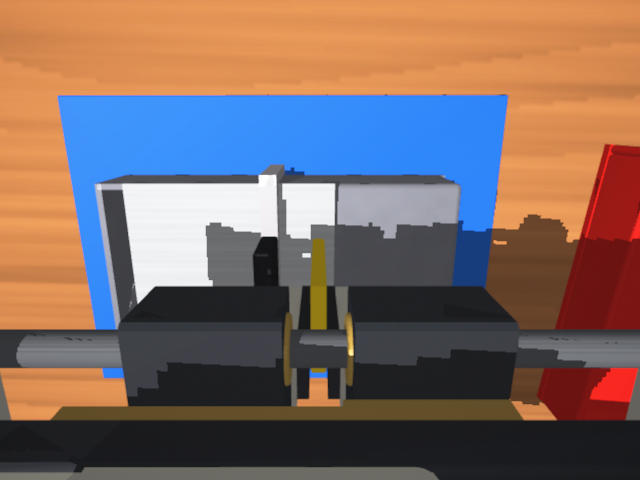

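```bash
python3 -m handwheel '[[0,0.3,0,0],[0,0.7,0,0],[0,1,0,0],[-0.1,1,0,0],[0,1,0,0],[0,1,0,0],[-0.1,1,0,0],[0,1,0,0],[0,0.5,0,0],[0,0.3,0,0],[0,0,0,0]]' 1 8;  python3 - <<'E'
from h import *
f=grab('wrist','wrist12')
E
```

```text
t: 15.5
eef_pos: [0.4774, 0.0948, 0.2656]
ee_rot: [3.141, -0.0, -3.113]
force: [-1.8, -0.1, 1.3]
width: 0.0061
```

View pics/wrist12.png

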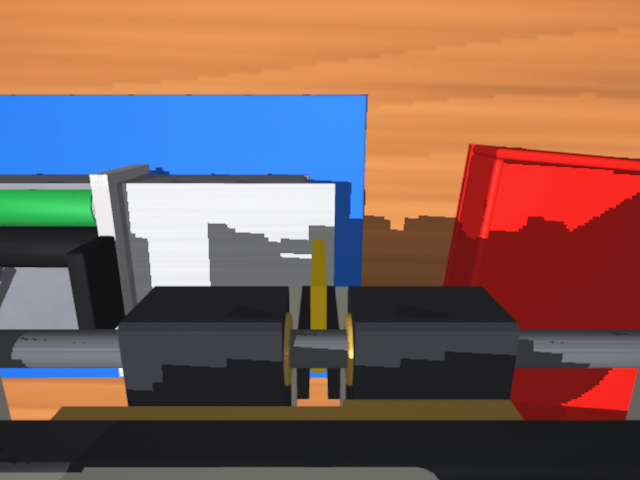

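```bash
python3 -m handwheel '[[0,0.1,0,0],[0,0.1,0,0],[0,0,0,0]]' 1 8
```

```text
t: 15.85
eef_pos: [0.4774, 0.0962, 0.2657]
ee_rot: [-3.141, -0.0, -3.114]
force: [-1.5, -2.2, 0.8]
width: 0.006
```

```bash
python3 -m handwheel '[[0,0,0,0],[0,0,0,0],[0,0,0,0],[0,0,0,0],[0,0,0,0],[0,0,1,0],[0,0,2,0],[0,0,1.5,0],[0,-2,0,0],[0,-3,0,0],[0.1,-3,0,0],[0.1,-2.4,0,0],[0,0,0,0],[0,0,0,0]]' 0 8;  python3 - <<'E'
from h import *
f=grab('wrist','wrist13');W=cloud(f)
V=f['image'].max(-1)
m=(V<30);m[:200]=0;m[330:]=0;m[:,:270]=0;m[:,350:]=0
P=W[m];P=P[(P[:,2]>.07)&(P[:,2]<.09)];print('fin',len(P),np.nanmedian(P,0),np.nanpercentile(P,[3,97],axis=0))
hsv=cv2.cvtColor(f['image'],cv2.COLOR_RGB2HSV);H,S,V=[hsv[...,i] for i in range(3)]
m=(H>20)&(H<35)&(S>130)&(V>90);P=W[m];P=P[(P[:,2]>.1)&(P[:,2]<.112)];print('tab',len(P),np.nanmedian(P,0))
grab('side','side13');f=load('side');cv2.imwrite('pics/cs13.png',cv2.resize(f['image'][180:320,240:400,::-1],(686,600),interpolation=cv2.INTER_CUBIC))
E
```

```text
t: 17.25
eef_pos: [0.4795, -0.0079, 0.3113]
ee_rot: [3.141, 0.001, -3.115]
force: [0.4, -0.3, -0.1]
width: 0.0876
fin 882 [ 0.48158019 -0.00602985  0.08108489] [[ 0.45835767 -0.009331    0.07435722]
 [ 0.50014391 -0.00261978  0.08228756]]
tab 852 [0.46960169 0.09459362 0.10633467]
```

View pics/wrist13.png

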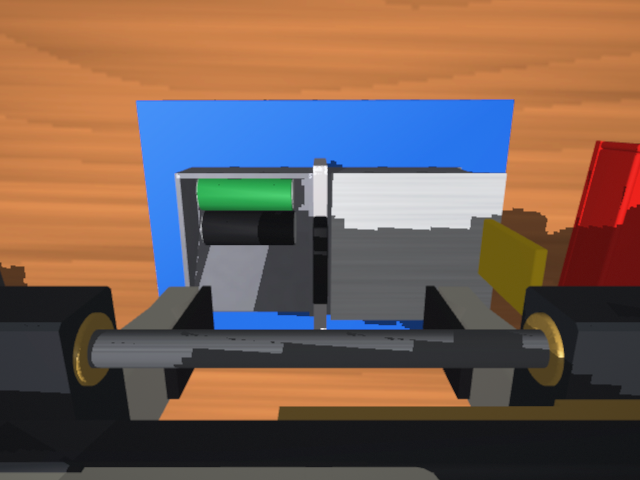

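View pics/cs13.png

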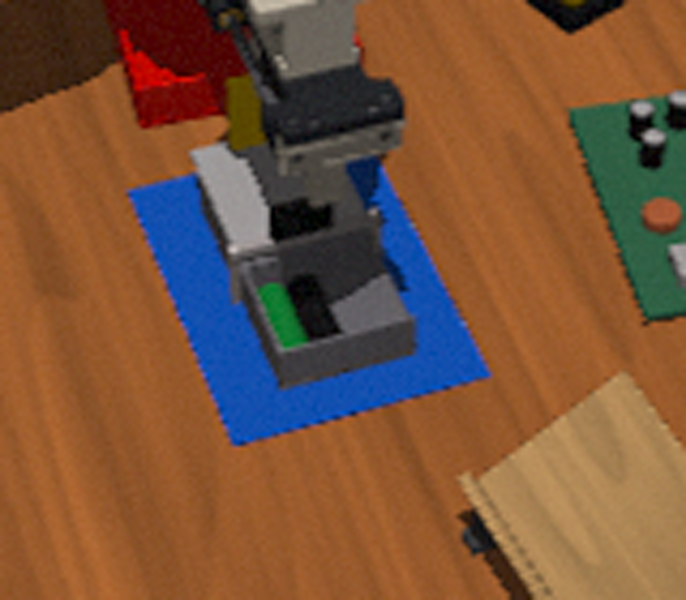

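```bash
python3 -m handwheel '[[0,0.2,-1,0],[0,0,-2,0],[0,0,-2,0],[0,0,-2,0],[0,0,-1.1,0],[0,0,0,0]]' 0 12; python3 -m handwheel '[[0,0,0,0],[0,0,0,0],[0,0,0,0],[0,0,0,0],[0,0,0,0],[0,0,0,0],[0,0,0,0],[0,0,0,0],[0,0,0,0],[0,0,0,0],[0,0,0,0],[0,0,0,0],[0,0,0,0]]' 1 12; python3 - <<'E'
from h import *
grab('wrist','wrist14')
import numpy as np
f=np.load('top.npz')
E
git status >/dev/null 2>&1; python3 - <<'E'
from h import *
# tray from side frame (side13) and from top0 png
f=load('side');W=cloud(f)
hsv=cv2.cvtColor(f['image'],cv2.COLOR_RGB2HSV);H,S,V=[hsv[...,i] for i in range(3)]
m=((H<5)|(H>175))&(S>150)&(V>60)
P=W[m];P=P[(P[:,2]>.034)&(P[:,2]<.046)&(P[:,0]>.3)&(P[:,0]<.7)&(P[:,1]<.5)]
r=cv2.minAreaRect(P[:,:2].astype(np.float32));print(len(P),r,np.nanpercentile(P,[1,99],axis=0))
f=load('top');W=cloud(f)
hsv=cv2.cvtColor(cv2.imread('pics/top0.png'),cv2.COLOR_BGR2HSV);H,S,V=[hsv[...,i] for i in range(3)]
m=(((H<5)|(H>175))&(S>150)&(V>60)).astype(np.uint8);m[:190]=0;m[290:]=0;m[:,:130]=0;m[:,255:]=0
c=max(cv2.findContours(m,0,1)[0],key=cv2.contourArea);r=cv2.minAreaRect(c);print(r)
# back-project rect corners at z=.04
R=cv2.Rodrigues(np.array(f['rvec'],float))[0];t=f['tvec'].reshape(3);C=-R.T@t;fl=240/np.tan(np.radians(float(f['vfov']))/2)
pp=[]
for u,v in cv2.boxPoints(r):
    d=R.T@np.array([(u-f['cx'])/fl,(v-f['cy'])/fl,1.]);s=(.04-C[2])/d[2];pp.append((C+s*d)[:2])
pp=np.array(pp);print(np.round(pp,4),pp.mean(0))
E
```

```text
t: 17.95
eef_pos: [0.4788, -0.0053, 0.228]
ee_rot: [-3.14, -0.003, -3.113]
force: [0.4, 0.1, 0.1]
width: 0.0875
t: 19.25
eef_pos: [0.4793, -0.0056, 0.2296]
ee_rot: [-3.141, -0.0, -3.114]
force: [-1.3, -1.8, -0.0]
width: 0.0078
199 ((0.501805305480957, 0.29331427812576294), (0.2467385083436966, 0.16649910807609558), 88.74752044677734) [[0.4168596  0.17145385 0.03417901]
 [0.53432335 0.41685855 0.04407378]]
((193.4513702392578, 239.52149963378906), (91.80073547363281, 63.30921173095703), 2.726310968399048)
[[0.4281 0.4167]
 [0.5966 0.4097]
 [0.581  0.165 ]
 [0.4125 0.1739]] [0.50453748 0.29133233]
```

View pics/wrist14.png

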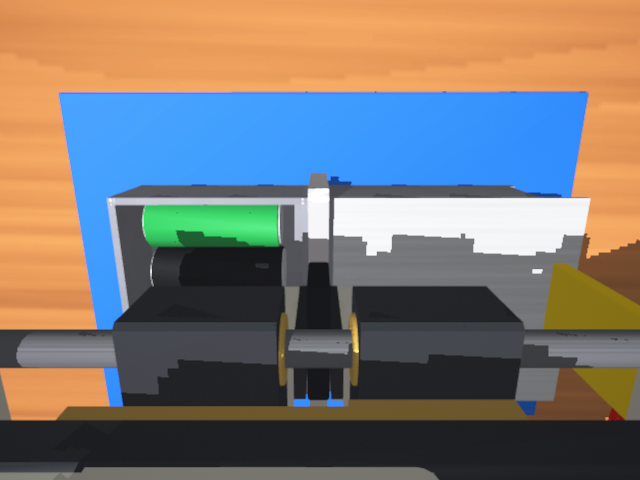

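```bash
python3 - <<'E'
from h import *
f=load('wrist');W=cloud(f)
for u,v in [(580,202),(585,215),(580,230),(500,202),(505,189),(112,203),(120,192),(112,215),(113,230),(160,195)]: print((u,v),np.round(W[v,u],4),f['image'][v,u])
row=W[215];
for u in list(range(104,124,2))+list(range(570,600,3)): print(u,np.round(row[u],4))
E
```

```text
(580, 202) [0.4339 0.1012 0.042 ] [243 243 245]
(585, 215) [0.4389 0.1031 0.0439] [245 245 247]
(580, 230) [0.4455 0.1031 0.0428] [243 244 245]
(500, 202) [0.4347 0.0682 0.0425] [244 245 247]
(505, 189) [0.4329 0.0806 0.018 ] [82 84 89]
(112, 203) [ 0.4404 -0.0919  0.0391] [199 203 214]
(120, 192) [ 0.442  -0.105   0.0035] [ 75 139 241]
(112, 215) [ 0.4454 -0.0923  0.0396] [198 197 213]
(113, 230) [ 0.4518 -0.0924  0.0399] [195 196 209]
(160, 195) [ 0.4374 -0.0737  0.0338] [75 77 81]
104 [ 0.4545 -0.1154  0.0016]
106 [ 0.4538 -0.113   0.0042]
108 [ 0.4541 -0.1125  0.0032]
110 [ 0.4457 -0.0936  0.0386]
112 [ 0.4454 -0.0923  0.0396]
114 [ 0.4455 -0.0916  0.0392]
116 [ 0.4454 -0.0907  0.0393]
118 [ 0.4456 -0.0904  0.0382]
120 [ 0.4462 -0.0906  0.036 ]
122 [ 0.4466 -0.0908  0.034 ]
570 [0.4389 0.0964 0.0447]
573 [0.4392 0.0988 0.043 ]
576 [0.4391 0.0997 0.0435]
579 [0.4391 0.1013 0.043 ]
582 [0.439  0.1022 0.0434]
585 [0.4389 0.1031 0.0439]
588 [4.477e-01 1.335e-01 4.000e-04]
591 [4.477e-01 1.352e-01 1.000e-04]
594 [0.4475 0.1363 0.0009]
597 [0.4473 0.1373 0.0016]
```

```bash
python3 -m handwheel '[[0,0,0,0],[0,0,0.5,0],[0,0,1,0],[0,0,1.5,0],[0,0,2,0],[0,1,2,0],[-0.1,1.5,1,-0.01],[-0.1,2,0,-0.01],[-0.1,2.5,0,-0.01],[-0.1,2.5,0,-0.01],[-0.1,2.5,0,-0.01],[-0.1,2.5,0,-0.01],[-0.1,2.5,0,-0.01],[-0.2,2.5,0,-0.01],[-0.2,2.5,0,-0.01],[-0.2,2.5,0,0],[-0.2,2,0,0],[-0.2,1.5,0,0],[-0.1,1,0,0],[0,0,0,0]]' 1 30; python3 - <<'E'
from h import *
grab('side','side15');f=load('side');cv2.imwrite('pics/cs15.png',cv2.resize(f['image'][110:250,220:380,::-1],(686,600),interpolation=cv2.INTER_CUBIC))
grab('wrist','wrist15')
E
```

```text
t: 21.3
eef_pos: [0.4613, 0.2854, 0.3096]
ee_rot: [-3.142, -0.0, 3.08]
force: [-0.6, 1.0, -4.9]
width: 0.0079
```

View pics/cs15.png

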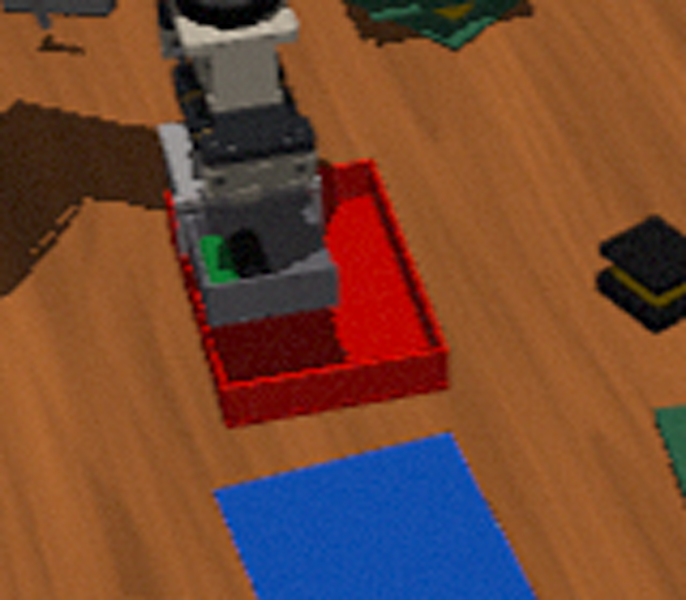

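View pics/wrist15.png

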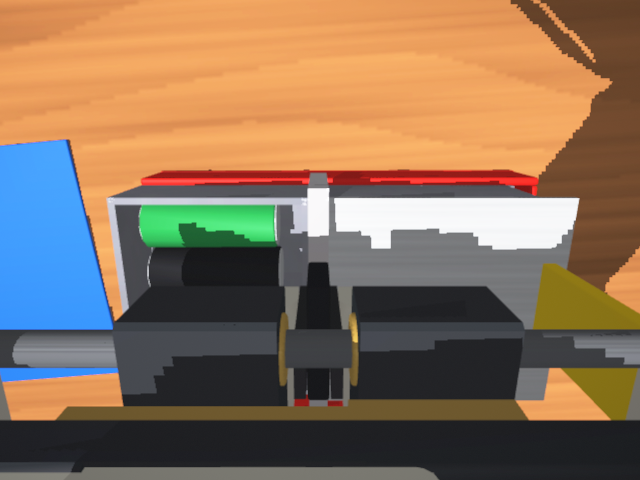

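```bash
python3 - <<'E'
from h import *
f=load('wrist');W=cloud(f);I=f['image']
for u in (160,230,400,480,520):
    col=[(v,np.round(W[v,u],4)) for v in range(168,192,2) if I[v,u,0]>120 and I[v,u,1]<70]
    print(u,[(v,list(p)) for v,p in col])
for u,v in [(145,181),(535,181),(538,186),(575,205),(113,205),(160,195),(250,195)]: print((u,v),np.round(W[v,u],4),I[v,u])
E
```

```text
160 [(174, [np.float64(0.4132), np.float64(0.1874), np.float64(0.0241)]), (176, [np.float64(0.4134), np.float64(0.1913), np.float64(0.0346)]), (178, [np.float64(0.4142), np.float64(0.1926), np.float64(0.0386)]), (184, [np.float64(0.4176), np.float64(0.1928), np.float64(0.0405)])]
230 [(172, [np.float64(0.4157), np.float64(0.2299), np.float64(0.0141)]), (174, [np.float64(0.4159), np.float64(0.2321), np.float64(0.0249)]), (176, [np.float64(0.4161), np.float64(0.2338), np.float64(0.0337)]), (178, [np.float64(0.4167), np.float64(0.235), np.float64(0.0395)]), (182, [np.float64(0.4189), np.float64(0.2349), np.float64(0.0405)]), (184, [np.float64(0.4204), np.float64(0.2343), np.float64(0.0385)])]
400 [(170, [np.float64(0.4226), np.float64(0.3438), np.float64(0.0031)]), (172, [np.float64(0.4224), np.float64(0.3415), np.float64(0.0156)]), (174, [np.float64(0.4223), np.float64(0.3395), np.float64(0.0261)]), (176, [np.float64(0.4221), np.float64(0.3375), np.float64(0.0366)]), (178, [np.float64(0.4227), np.float64(0.3367), np.float64(0.0406)]), (180, [np.float64(0.4239), np.float64(0.3367), np.f
[... 829 characters left out ...]
, np.float64(0.0398)]), (180, [np.float64(0.4283), np.float64(0.4084), np.float64(0.0407)]), (182, [np.float64(0.4296), np.float64(0.4088), np.float64(0.0401)]), (184, [np.float64(0.4309), np.float64(0.409), np.float64(0.0398)]), (186, [np.float64(0.4342), np.float64(0.4147), np.float64(0.0281)]), (188, [np.float64(0.4356), np.float64(0.4151), np.float64(0.0275)])]
(145, 181) [0.4153 0.1836 0.0394] [255  92  85]
(535, 181) [0.4294 0.4172 0.0411] [254  51  43]
(538, 186) [ 0.4402  0.4412 -0.0011] [119  78  49]
(575, 205) [0.4263 0.3924 0.123 ] [243 245 246]
(113, 205) [0.4156 0.2019 0.1183] [205 207 219]
(160, 195) [0.4131 0.2208 0.1146] [89 88 95]
(250, 195) [0.4155 0.2591 0.1147] [77 78 82]
```

```bash
python3 -m handwheel '[[0,0,-1,0],[0,0,-1,0],[0,0,-1,0],[0,0,-0.7,0],[0,0,-0.3,0],[0,0,-0.2,0],[0.2,0,-0.2,0],[0.2,0,-0.2,0],[0.2,0,-0.2,0],[0.2,0,-0.2,0],[0.1,0,-0.2,0],[0.1,0,-0.2,0],[0,0,0,0]]' 1 12; python3 - <<'E'
from h import *
grab('side','side16');f=load('side');cv2.imwrite('pics/cs16.png',cv2.resize(f['image'][110:250,220:380,::-1],(686,600),interpolation=cv2.INTER_CUBIC))
E
```

```text
t: 22.7
eef_pos: [0.4729, 0.2847, 0.2567]
ee_rot: [3.14, 0.003, 3.08]
force: [4.5, -3.2, 3.8]
width: 0.0079
```

View pics/cs16.png

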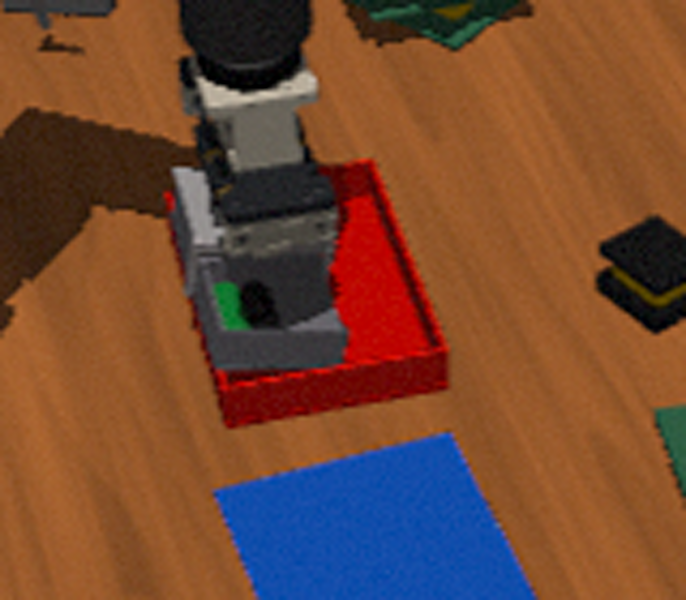

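```bash
python3 -m handwheel '[[0,0,-0.2,0],[0,0,-0.2,0],[0.1,0,-0.2,0],[0,0,-0.1,0],[0,0,-0.1,0],[0,0,-0.1,0],[0,0,0,0],[0,0,0,0]]' 1 12; python3 - <<'E'
from h import *
grab('side','side17');f=load('side');cv2.imwrite('pics/cs17.png',cv2.resize(f['image'][110:250,220:380,::-1],(686,600),interpolation=cv2.INTER_CUBIC))
E
```

```text
t: 23.55
eef_pos: [0.4749, 0.2852, 0.2489]
ee_rot: [3.139, 0.006, 3.081]
force: [9.7, -6.2, 7.0]
width: 0.0083
```

View pics/cs17.png

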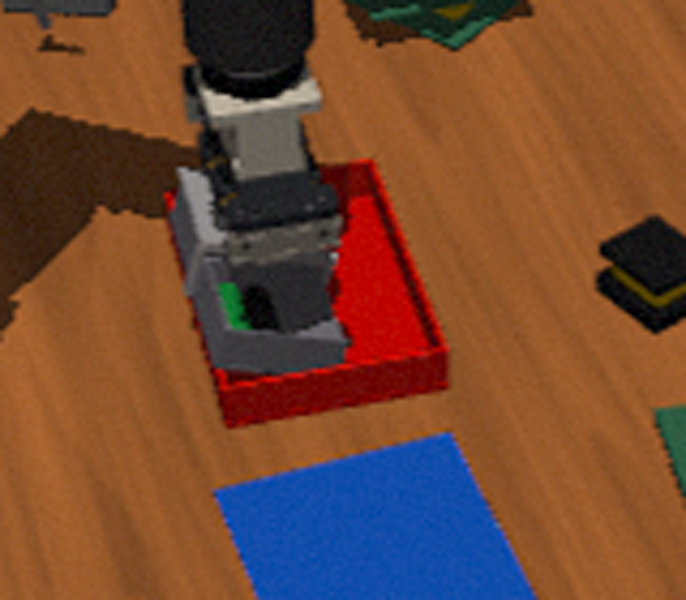

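```bash
python3 -m handwheel '[[0,0,-0.1,0],[0,0,-0.1,0],[0,0,-0.1,0],[0,0,-0.1,0],[0,0,0,0],[0,0,0,0]]' 1 12; python3 - <<'E'
from h import *
grab('side','side18');f=load('side');cv2.imwrite('pics/cs18.png',cv2.resize(f['image'][110:250,220:380,::-1],(686,600),interpolation=cv2.INTER_CUBIC))
E
```

```text
t: 24.2
eef_pos: [0.4749, 0.2851, 0.2453]
ee_rot: [3.138, 0.006, 3.081]
force: [9.3, -6.6, 11.2]
width: 0.0077
```

View pics/cs18.png

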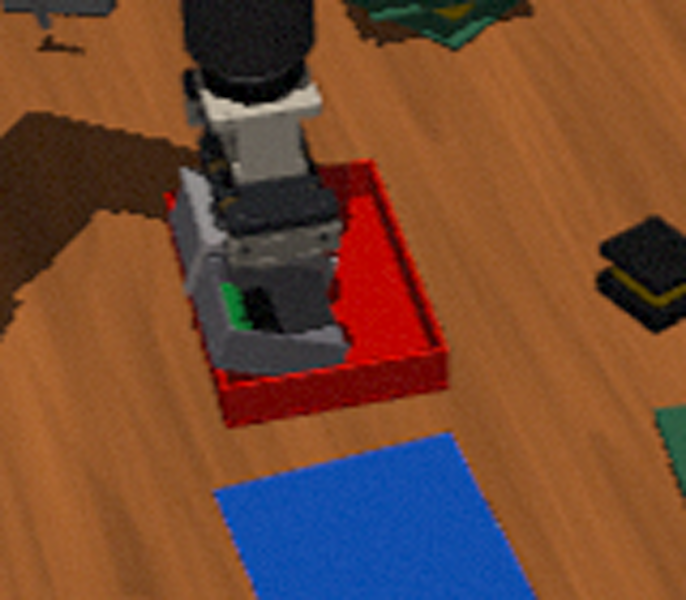

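```bash
cat >> h.py <<'E'
def tilt(f,ylo,yhi,xlo=.38,xhi=.6,zmin=.045):
    """fit plane on bright grey (lid) points"""
    W=cloud(f);I=f['image'].astype(int)
    g=(I.max(-1)-I.min(-1)<25)&(I.max(-1)>90)
    m=g&(W[...,1]>ylo)&(W[...,1]<yhi)&(W[...,0]>xlo)&(W[...,0]<xhi)&(W[...,2]>zmin)&(W[...,2]<.16)
    P=W[m];best=None;rng=np.random.default_rng(0)
    for _ in range(400):
        a=P[rng.choice(len(P),3,False)];n=np.cross(a[1]-a[0],a[2]-a[0]);l=np.linalg.norm(n)
        if l<1e-7: continue
        n/=l;k=(abs((P-a[0])@n)<.003).sum()
        if best is None or k>best[0]: best=(k,n,a[0])
    k,n,a=best;Q=P[abs((P-a)@n)<.003];c=Q.mean(0);n=np.linalg.svd(Q-c)[2][2];n*=np.sign(n[2])
    print('plane pts',k,len(P),'n',np.round(n,3),'tilt',np.round(np.degrees(np.arctan2(n[0],n[2])),1),'c',np.round(c,4))
    return m,n,c
E
python3 - <<'E'
from h import *
f=load('side');tilt(f,.3,.42)
f=grab('wrist','wrist18');tilt(f,.3,.42)
E
```

```text
plane pts 51 81 n [ 0.369 -0.     0.929] tilt 21.7 c [0.444  0.3496 0.0788]
plane pts 20604 31287 n [ 0.369 -0.022  0.929] tilt 21.7 c [0.4521 0.3475 0.0733]
```

View pics/wrist18.png

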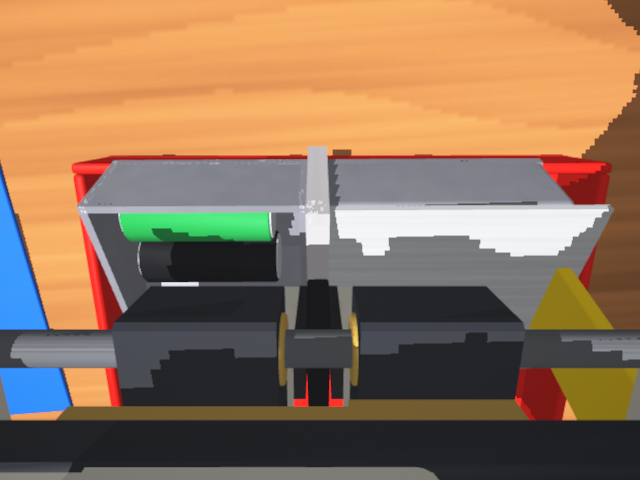

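```bash
python3 -m handwheel '[[0,0,0.5,0],[0,0,1,0],[0,0,1.5,0],[0,0,1.5,0],[0,-0.5,1,0],[0.2,-1.5,0.5,0.01],[0.3,-2.5,0,0.01],[0.3,-2.5,0,0.01],[0.3,-2.5,0,0.01],[0.3,-2.5,0,0.01],[0.3,-2.5,0,0.01],[0.3,-2.5,0,0.01],[0.3,-2.5,0,0.01],[0.3,-2.5,0,0.01],[0.3,-2.5,0,0.01],[0.3,-2.5,-0.5,0],[0.2,-2.3,-1,0],[0.1,-0.5,-1.5,0],[0,0,-1,0],[0,0,0,0]]' 1 20; python3 - <<'E'
from h import *
f=grab('wrist','wrist19');tilt(f,.01,.14,.4,.6)
grab('side','side19');f=load('side');cv2.imwrite('pics/cs19.png',cv2.resize(f['image'][180:320,240:400,::-1],(686,600),interpolation=cv2.INTER_CUBIC))
E
```

```text
t: 26.3
eef_pos: [0.5066, -0.0137, 0.2613]
ee_rot: [-3.141, -0.003, -3.105]
force: [-0.6, -0.3, -4.6]
width: 0.0081
plane pts 16935 25066 n [0.378 0.015 0.926] tilt 22.2 c [0.476  0.0491 0.0895]
```

View pics/cs19.png

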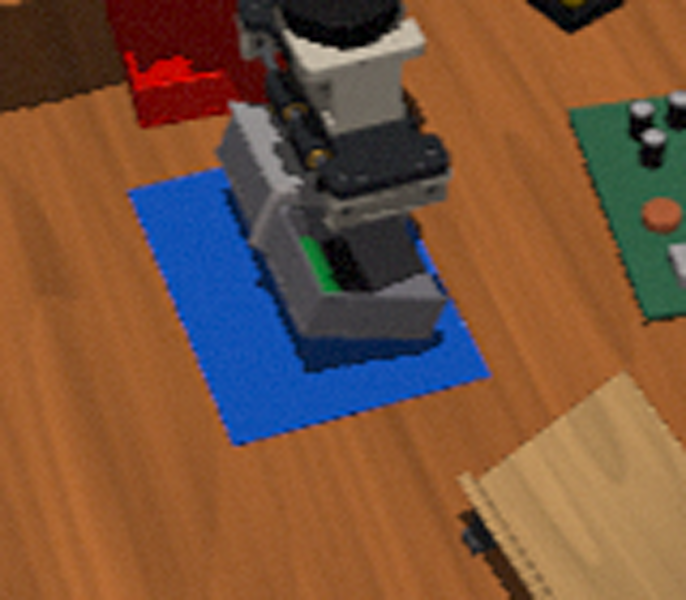

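```bash
python3 -m handwheel '[[0,0.4,-0.7,0],[0,0.4,-0.7,0],[0,0,-0.7,0],[0,0,-0.3,0],[-0.2,0,-0.1,0],[-0.3,0,0,0],[-0.3,0,-0.1,0],[-0.3,0,-0.1,0],[-0.3,0,-0.1,0],[-0.3,0,-0.2,0],[-0.3,0,-0.2,0],[0,0,0,0]]' 1 8; python3 - <<'E'
from h import *
f=grab('wrist','wrist20');tilt(f,.01,.14,.4,.6,.03)
grab('side','side20');f=load('side');cv2.imwrite('pics/cs20.png',cv2.resize(f['image'][180:320,240:400,::-1],(686,600),interpolation=cv2.INTER_CUBIC))
E
```

```text
t: 27.6
eef_pos: [0.4867, -0.0057, 0.2303]
ee_rot: [-3.141, -0.001, -3.104]
force: [0.7, -0.0, -4.5]
width: 0.0081
plane pts 19569 25421 n [0.116 0.005 0.993] tilt 6.6 c [0.4599 0.0547 0.0523]
```

View pics/cs20.png

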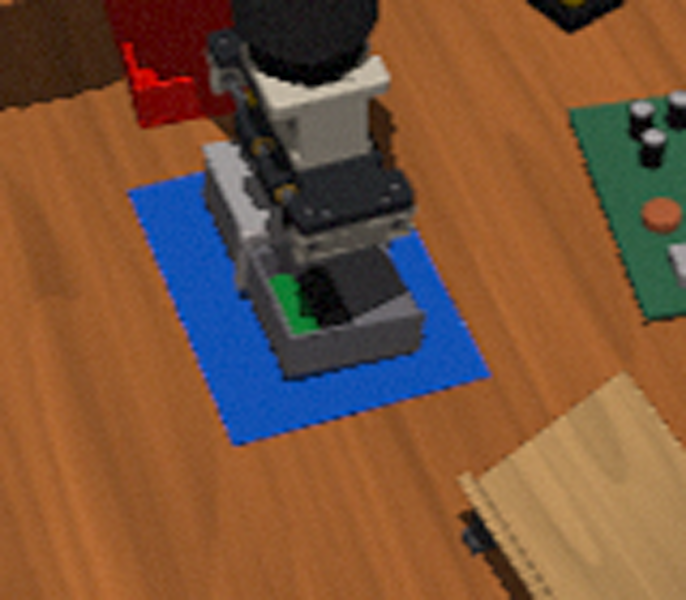

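```bash
python3 -m handwheel '[[-0.3,0,-0.2,0],[-0.3,0,-0.3,0],[-0.2,0,-0.2,0],[0,0,0,0]]' 1 6; python3 - <<'E'
from h import *
f=grab('wrist','wrist21');tilt(f,.01,.14,.4,.6,.03)
W=cloud(f)
for u,v in [(580,205),(250,195),(113,210)]: print(np.round(W[v,u],4))
E
```

```text
t: 28.1
eef_pos: [0.4795, -0.0056, 0.2239]
ee_rot: [-3.141, 0.001, -3.103]
force: [0.0, -2.0, -0.6]
width: 0.0081
plane pts 18969 22865 n [-0. -0.  1.] tilt -0.0 c [0.4564 0.056  0.0432]
[4.406e-01 1.244e-01 1.000e-04]
[ 0.4392 -0.0375  0.0157]
[ 0.4432 -0.0893  0.0391]
```

View pics/wrist21.png

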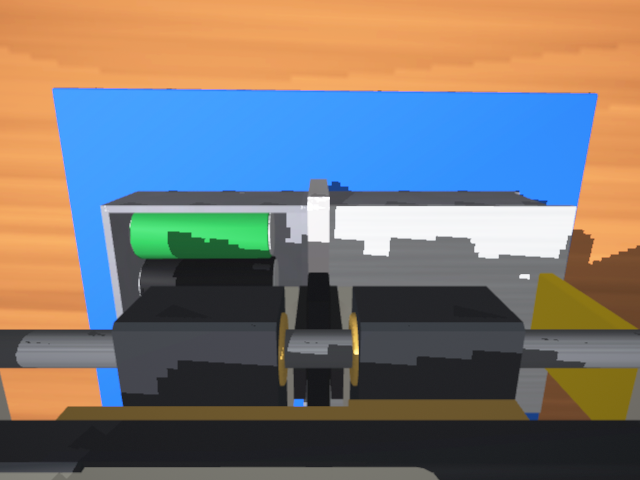

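```bash
python3 -m handwheel '[[0,0,0,0],[0,0,0,0],[0,0,0,0],[0,0,0.7,0],[0,0,1,0],[0,0,0.6,0],[0,0,0,0]]' 0.7 15; python3 -m handwheel '[[0,0,0,0],[0,0,0,0],[0,0,0,0],[0,0,0,0],[0,0,0,0],[0,0,0,0],[0,0,0,0]]' 1 20; python3 - <<'E'
from h import *
f=grab('wrist','wrist22')
E
```

```text
t: 28.85
eef_pos: [0.4799, -0.0054, 0.2481]
ee_rot: [3.141, 0.003, -3.104]
force: [0.0, -0.1, 0.5]
width: 0.0262
t: 29.55
eef_pos: [0.4793, -0.0056, 0.2464]
ee_rot: [-3.141, -0.001, -3.104]
force: [0.5, -0.2, -2.4]
width: 0.008
```

View pics/wrist22.png

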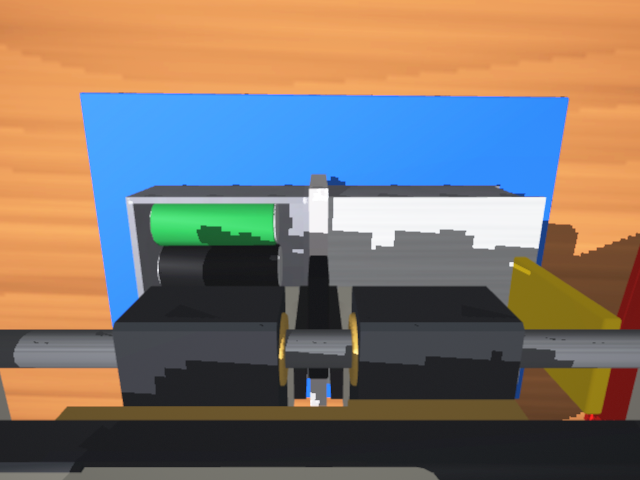

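```bash
python3 -m handwheel '[[0,0,0.5,0],[0,0,1,0],[-0.5,0.5,1.5,0],[-0.8,1,1.5,0],[-0.8,1.5,1,-0.01],[-0.8,2,0.5,-0.01],[-0.8,2,0.4,-0.01],[-0.8,2,0,-0.01],[-0.8,2,0,-0.01],[-0.8,2,0,-0.01],[-0.8,2,0,-0.01],[-0.8,2,0,-0.01],[-0.8,2,0,-0.01],[-0.8,2,0,-0.01],[-0.8,2,0,0],[-0.8,2,0,0],[-0.8,2,0,0],[-0.6,2,0,0],[0,0,0,0]]' 1 25; python3 - <<'E'
from h import *
f=grab('wrist','wrist23');tilt(f,.3,.43,.25,.5,.06)
grab('side','side23');f=load('side');cv2.imwrite('pics/cs23.png',cv2.resize(f['image'][110:250,200:360,::-1],(686,600),interpolation=cv2.INTER_CUBIC))
E
```

```text
t: 31.5
eef_pos: [0.3561, 0.2864, 0.3115]
ee_rot: [3.14, 0.001, 3.081]
force: [0.3, -1.4, -4.4]
width: 0.0077
plane pts 16798 16926 n [0.001 0.006 1.   ] tilt 0.0 c [0.3377 0.3432 0.108 ]
```

View pics/cs23.png

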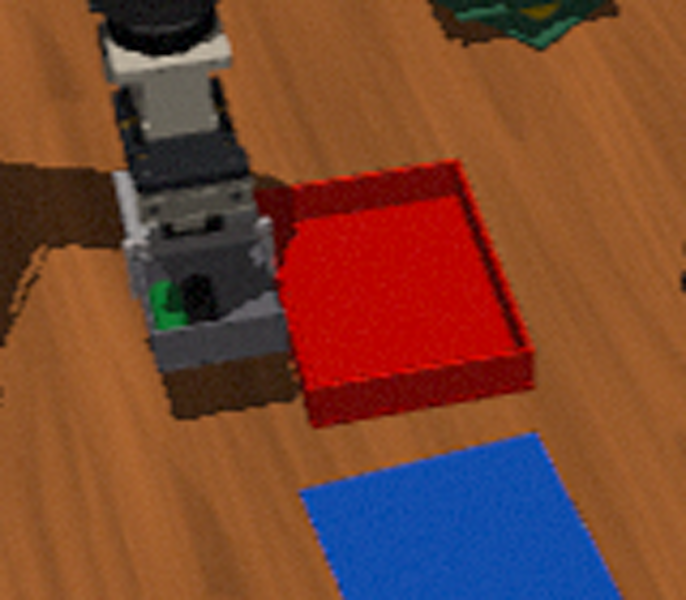

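View pics/wrist23.png

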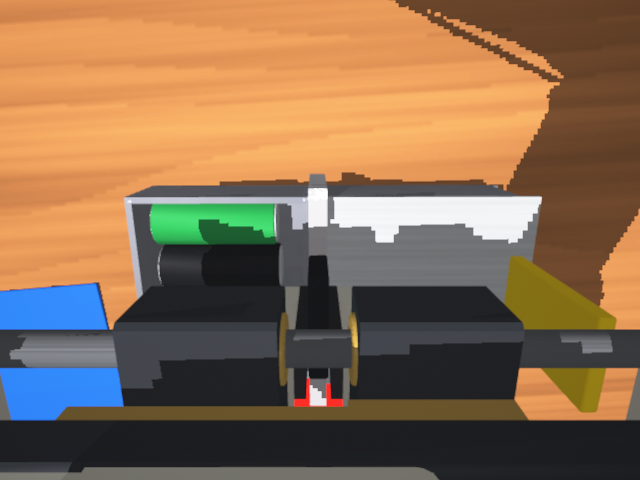

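```bash
python3 -m handwheel '[[0,0,-1,0],[0,0,-1.3,0],[0,0,-1,0],[0,0,-0.5,0],[0.5,0,0,0],[0.5,0,0,0],[0.3,0,0.2,0],[0.3,0,0.2,0],[0.3,0,0.2,0],[0.3,0,0.2,0],[0.3,0,0.2,0],[0.3,0,0.2,0],[0,0,0,0]]' 1 15; python3 - <<'E'
from h import *
f=grab('wrist','wrist24');tilt(f,.3,.43,.25,.5,.06)
grab('side','side24');f=load('side');cv2.imwrite('pics/cs24.png',cv2.resize(f['image'][110:250,200:360,::-1],(686,600),interpolation=cv2.INTER_CUBIC))
E
```

```text
t: 32.9
eef_pos: [0.3848, 0.2846, 0.285]
ee_rot: [3.141, 0.0, 3.079]
force: [-3.1, -0.9, -2.7]
width: 0.0076
plane pts 20502 26803 n [ 0.35  -0.002  0.937] tilt 20.5 c [0.3593 0.3415 0.0883]
```

View pics/cs24.png

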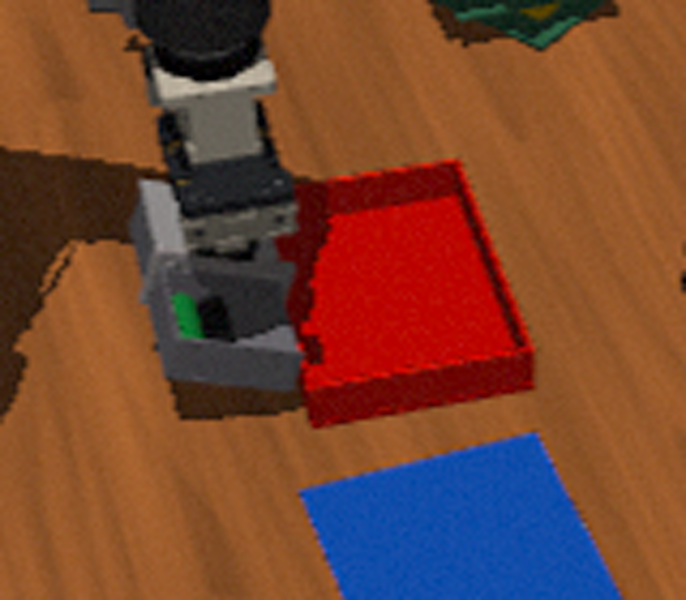

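```bash
python3 -m handwheel '[[0.3,0,0.1,0],[0.3,0,0.1,0],[0.3,0,0.1,0],[0.3,0,0.1,0],[0,0,0,0]]' 1 15; python3 - <<'E'
from h import *
f=grab('wrist','wrist25');tilt(f,.3,.43,.25,.5,.06)
E
```

```text
t: 33.5
eef_pos: [0.3967, 0.2846, 0.289]
ee_rot: [3.141, 0.0, 3.079]
force: [-5.1, -1.1, 1.1]
width: 0.0076
plane pts 21746 30626 n [ 0.482 -0.001  0.876] tilt 28.8 c [0.3693 0.3413 0.0948]
```

```bash
python3 -m handwheel '[[0.3,0,0,0],[0.2,0,0,0],[0,0,0,0]]' 1 15; python3 -m handwheel '[[-0.2,0,0.3,0],[-0.2,0,0.7,0],[0,0,1,0],[0,0,1,0],[0,0,0.5,0],[0.6,0,0,0],[1,0,0,0],[1.5,0,0,0],[1.5,0,0,0],[1.5,0,0,0],[1.5,0,0,0],[1.2,0,0,0],[0.6,0,0,0],[0,0,0,0]]' 1 35; python3 - <<'E'
from h import *
f=grab('wrist','wrist26');tilt(f,.3,.43,.35,.6,.06)
grab('side','side26');f=load('side');cv2.imwrite('pics/cs26.png',cv2.resize(f['image'][110:250,200:360,::-1],(686,600),interpolation=cv2.INTER_CUBIC))
E
```

```text
t: 33.85
eef_pos: [0.4017, 0.2848, 0.2893]
ee_rot: [3.141, 0.001, 3.08]
force: [-5.5, -1.0, 5.2]
width: 0.0081
t: 35.25
eef_pos: [0.4922, 0.2844, 0.3233]
ee_rot: [-3.141, -0.0, 3.078]
force: [-1.0, 0.3, -5.0]
width: 0.0079bash:  1608 Killed                     python3 - <<'E'
from h import *
f=grab('wrist','wrist26');tilt(f,.3,.43,.35,.6,.06)
grab('side','side26');f=load('side');cv2.imwrite('pics/cs26.png',cv2.resize(f['image'][110:250,200:360,::-1],(686,600),interpolation=cv2.INTER_CUBIC))
E
```

```bash
sed -i 's/np.linalg.svd(Q-c)\[2\]/np.linalg.svd(Q-c,full_matrices=False)[2]/' h.py; python3 - <<'E'
from h import *
f=grab('wrist','wrist26');tilt(f,.3,.43,.35,.6,.06)
grab('side','side26');f=load('side');cv2.imwrite('pics/cs26.png',cv2.resize(f['image'][110:250,200:360,::-1],(686,600),interpolation=cv2.INTER_CUBIC))
print(arm.get_state()['t'])
E
```

```text
plane pts 22376 32163 n [ 0.516 -0.016  0.856] tilt 31.1 c [0.4634 0.3413 0.1308]
35.4
```

View pics/cs26.png

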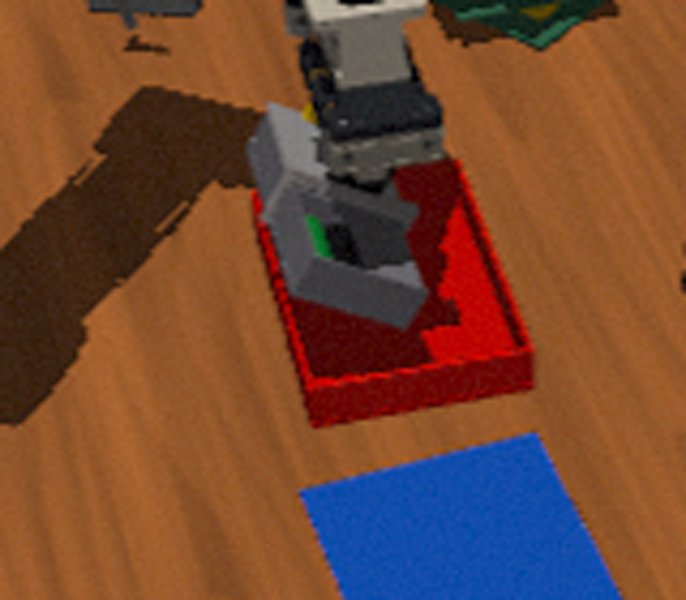

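```bash
python3 -m handwheel '[[0,0,-1,0],[0,0,-1.5,0],[0,0,-1.5,0],[0,0,-1,0],[0,0,-0.5,0],[0,0,-0.2,0],[0,0,-0.2,0],[0,0,-0.1,0],[0,0,0,0]]' 1 20
```

```text
t: 36.3
eef_pos: [0.4924, 0.2849, 0.2677]
ee_rot: [3.14, 0.004, 3.081]
force: [-6.0, -3.8, 23.1]
width: 0.0076
```

```bash
python3 -m handwheel '[[0.2,0,-0.1,0],[0.3,0,-0.1,0],[0.3,0,-0.1,0],[0,0,0,0]]' 1 15; python3 - <<'E'
from h import *
f=grab('wrist','wrist27');tilt(f,.3,.43,.35,.6,.04)
grab('side','side27');f=load('side');cv2.imwrite('pics/cs27.png',cv2.resize(f['image'][110:250,200:360,::-1],(686,600),interpolation=cv2.INTER_CUBIC))
E
```

```text
t: 36.7
eef_pos: [0.5011, 0.2849, 0.2649]
ee_rot: [3.139, 0.005, 3.081]
force: [-2.3, -5.4, 21.5]
width: 0.0079
plane pts 23682 36788 n [ 0.603 -0.005  0.798] tilt 37.1 c [0.4719 0.3416 0.077 ]
```

View pics/cs27.png

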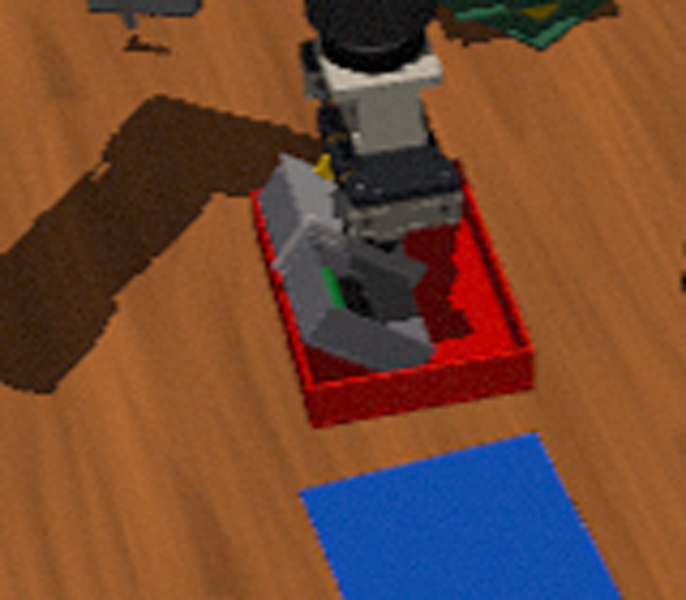

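```bash
python3 -m handwheel '[[0.3,0,0,0],[0.3,0,0,0],[0.3,0,-0.1,0],[0.3,0,-0.1,0],[0,0,0,0]]' 1 15; python3 - <<'E'
from h import *
f=grab('wrist','wrist28');tilt(f,.3,.43,.35,.6,.04)
grab('side','side28');f=load('side');cv2.imwrite('pics/cs28.png',cv2.resize(f['image'][110:250,200:360,::-1],(686,600),interpolation=cv2.INTER_CUBIC))
E
```

```text
t: 37.3
eef_pos: [0.5134, 0.2849, 0.2629]
ee_rot: [3.139, 0.006, 3.081]
force: [-0.1, -5.9, 19.8]
width: 0.0086
plane pts 22393 39510 n [ 0.702 -0.005  0.712] tilt 44.6 c [0.4815 0.3412 0.0804]
```

View pics/cs28.png

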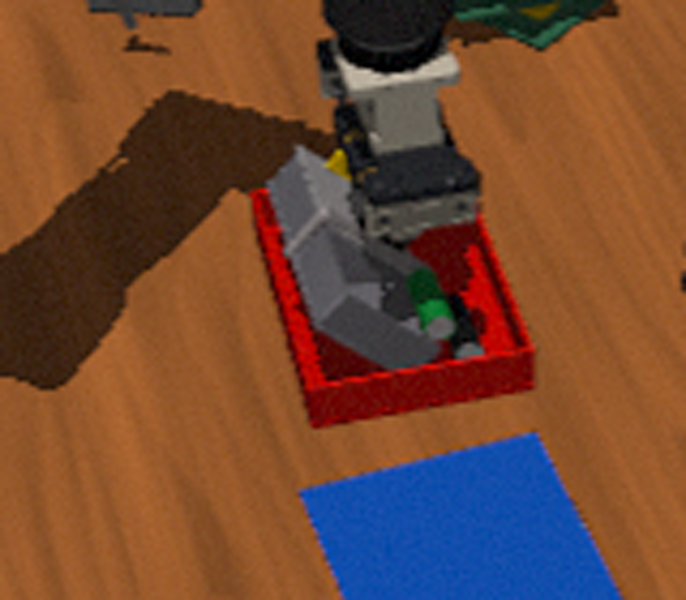

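```bash
python3 -m handwheel '[[0,0,0,0],[0,0,0,0],[0,0,0,0]]' 1 20; python3 - <<'E'
from h import *
grab('side','side29');f=load('side');cv2.imwrite('pics/cs29.png',cv2.resize(f['image'][110:250,200:360,::-1],(686,600),interpolation=cv2.INTER_CUBIC))
f=grab('wrist','wrist29')
E
```

```text
t: 37.7
eef_pos: [0.5132, 0.2849, 0.263]
ee_rot: [3.139, 0.006, 3.081]
force: [-0.7, -6.0, 20.5]
width: 0.0082
```

View pics/cs29.png

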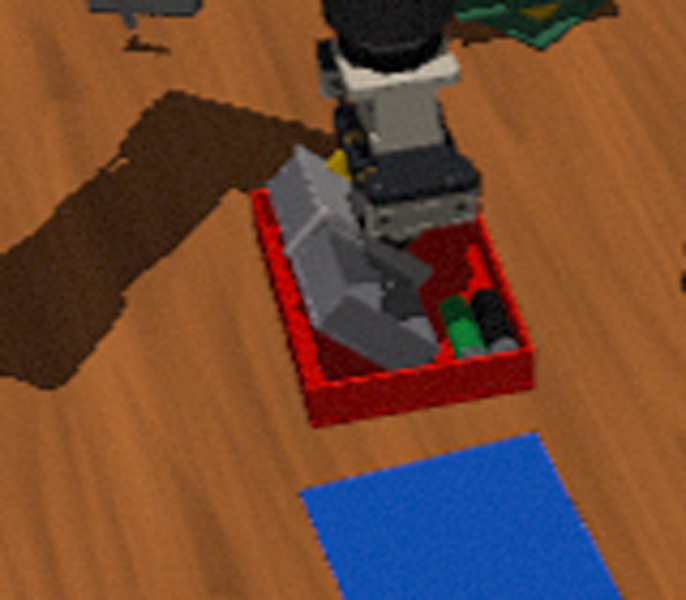

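View pics/wrist29.png

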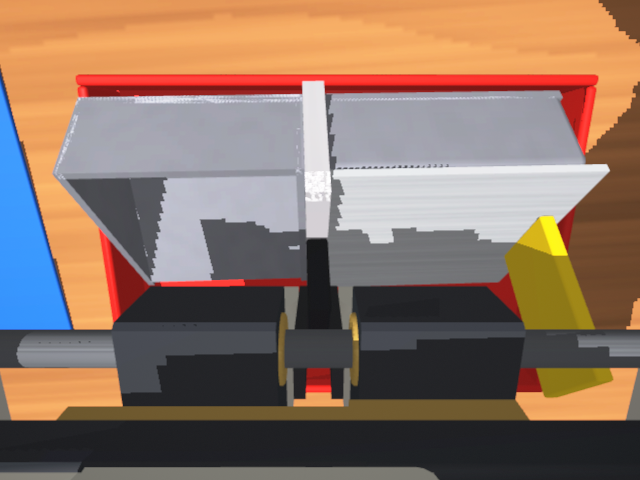

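```bash
python3 -m handwheel '[[0,0,0.5,0],[0,0,1,0],[0,0,1.5,0],[0,0,1.5,0],[0,0,1.5,0],[0,-1,1,0],[0.2,-2,0,0.01],[0.2,-2.5,0,0.01],[0.3,-2.5,0,0.01],[0.3,-2.5,0,0.01],[0.3,-2.5,0,0.01],[0.3,-2.5,0,0.01],[0.3,-2.5,0,0.01],[0.3,-2.5,0,0.01],[0.3,-2.5,0,0.01],[0.3,-2.5,-0.5,0],[0.2,-2,-1,0],[0.2,-1.1,-1,0],[0,0,-1,0],[0,0,0,0]]' 1 25; python3 - <<'E'
from h import *
f=grab('wrist','wrist30');tilt(f,.01,.14,.4,.65,.04)
grab('side','side30');f=load('side');cv2.imwrite('pics/cs30.png',cv2.resize(f['image'][130:320,230:420,::-1],(600,600),interpolation=cv2.INTER_CUBIC))
E
```

```text
t: 39.8
eef_pos: [0.5427, -0.0017, 0.292]
ee_rot: [-3.141, -0.003, -3.115]
force: [-0.1, 0.4, -3.9]
width: 0.0082
plane pts 23992 39830 n [0.69  0.023 0.723] tilt 43.7 c [0.5071 0.0512 0.109 ]
```

View pics/cs30.png

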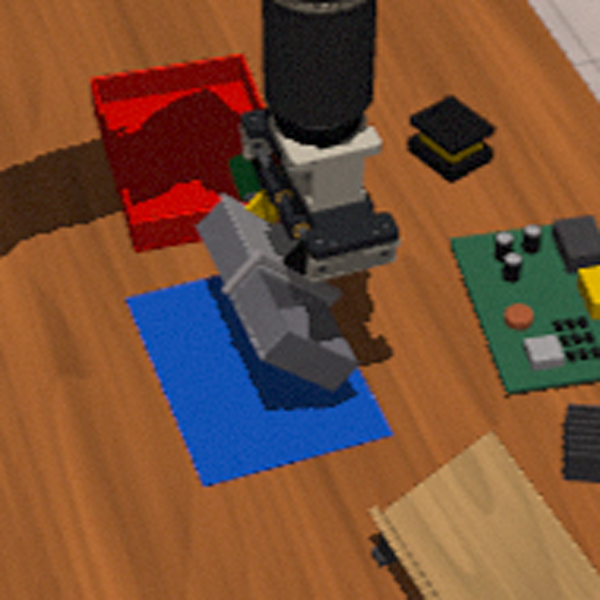

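```bash
python3 -m handwheel '[[0,-0.2,-1,0],[0,-0.2,-1,0],[0,0,-0.8,0],[0,0,-0.4,0],[0,0,-0.2,0],[0,0,-0.1,0],[-0.2,0,-0.1,0],[-0.4,0,0,0],[-0.4,0,0,0],[0,0,0,0]]' 1 10; python3 - <<'E'
from h import *
f=grab('wrist','wrist31');tilt(f,.01,.14,.4,.65,.04)
E
```

```text
t: 40.9
eef_pos: [0.5327, -0.0056, 0.2579]
ee_rot: [3.141, -0.0, -3.114]
force: [-0.3, -0.1, -4.0]
width: 0.0078
plane pts 19099 21017 n [0.144 0.022 0.989] tilt 8.3 c [0.5033 0.0491 0.0574]
```

```bash
python3 -m handwheel '[[-1,0,0.2,0],[-1.5,0,0,0],[-1.5,0,0,0],[-1,0,0,0],[-0.2,0,-0.3,0],[0,0,-0.4,0],[0,0,-0.3,0],[0,0,-0.2,0],[-0.1,0,-0.2,0],[0,0,-0.1,0],[0,0,0,0]]' 1 7; python3 - <<'E'
from h import *
f=grab('wrist','wrist32');tilt(f,.01,.14,.4,.65,.03);W=cloud(f)
grab('side','side32');f=load('side');cv2.imwrite('pics/cs32.png',cv2.resize(f['image'][130:320,230:420,::-1],(600,600),interpolation=cv2.INTER_CUBIC))
E
```

```text
t: 42.05
eef_pos: [0.4814, -0.0055, 0.2453]
ee_rot: [-3.141, 0.002, -3.113]
force: [-0.3, -1.5, 5.0]
width: 0.008
plane pts 18027 21084 n [-0.001 -0.001  1.   ] tilt -0.0 c [0.4546 0.0496 0.0432]
```

View pics/cs32.png

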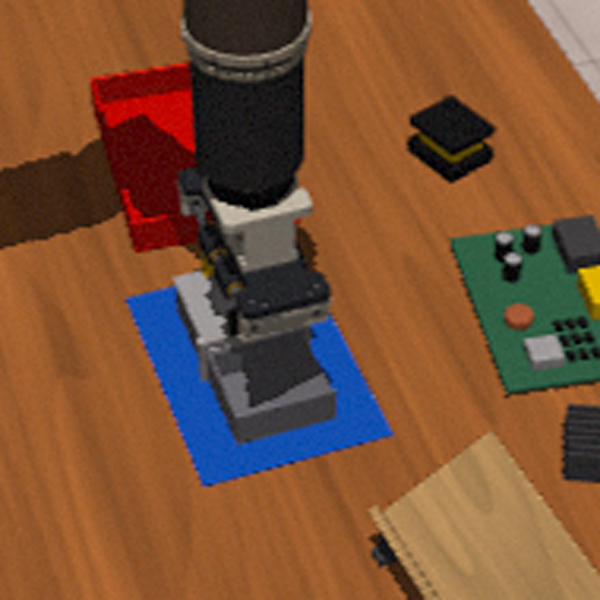

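View pics/wrist32.png

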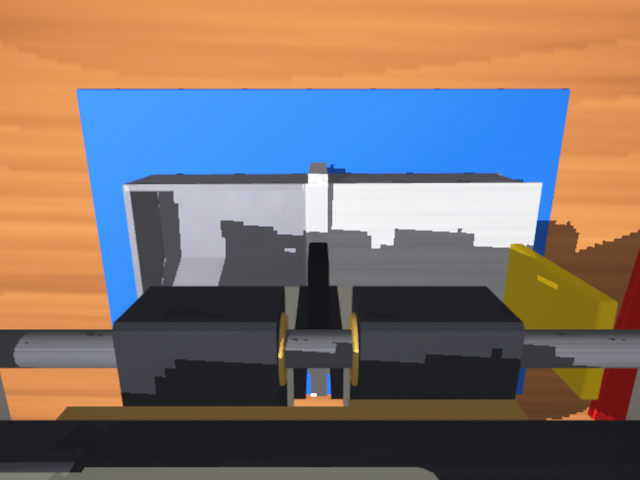

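```bash
python3 - <<'E'
from h import *
f=load('wrist');W=cloud(f);I=f['image']
print('mat near edge',[np.round(W[v,300],4).tolist() for v in (90,93,96)])
print('back wall top',[np.round(W[186,u],4).tolist() for u in (150,220,280)])
print('-y rim',[np.round(W[v,u],4).tolist() for u,v in ((128,188),(132,215),(136,240))])
print('mat -y edge',[ (u,np.round(W[200,u],4).tolist()) for u in range(84,104,4)]); print('mat +y', [(u,np.round(W[200,u],4).tolist()) for u in range(545,566,4)])
E
```

```text
mat near edge [[0.3929, -0.0165, 0.0032], [0.3943, -0.0164, 0.0032], [0.3958, -0.0164, 0.0039]]
back wall top [[0.4379, -0.0818, 0.0388], [0.4368, -0.0501, 0.0398], [0.436, -0.0231, 0.0403]]
-y rim [[0.439, -0.0915, 0.0395], [0.4516, -0.0914, 0.0385], [0.4635, -0.0905, 0.0388]]
mat -y edge [(84, [0.453, -0.1341, 0.0004]), (88, [0.4529, -0.1317, 0.0007]), (92, [0.4529, -0.1296, 0.0005]), (96, [0.4523, -0.1262, 0.0028]), (100, [0.4523, -0.124, 0.0028])]
mat +y [(545, [0.4453, 0.1176, 0.0024]), (549, [0.445, 0.1189, 0.004]), (553, [0.4455, 0.123, 0.0006]), (557, [0.4455, 0.1254, 0.0003]), (561, [0.4454, 0.1277, 0.0001]), (565, [0.4453, 0.1297, 0.0003])]
```

```bash
python3 -m handwheel '[[0,0,0,0],[0,0,0,0],[0,0,0,0],[0,0,0,0],[0,0,0,0],[0,0,0.5,0],[0,0,1.5,0],[0,0,2,0],[0,0,2,0],[0,0,2,0],[-1,-1,2,0],[-1,-2.5,1,0],[-1,-2.5,0,0],[-1,-2.5,0,0],[-1,-2.5,0,0],[0,-2.5,0,0],[0,-2.5,0,0],[0,-1.5,0,0],[0,0,0,0],[0,0,0,0]]' 0 7; python3 - <<'E'
from h import *
for n in('side','top'): f=grab(n,n+'33')
f=load('side');cv2.imwrite('pics/cs33.png',cv2.resize(f['image'][130:320,230:420,::-1],(600,600),interpolation=cv2.INTER_CUBIC))
f=load('top');cv2.imwrite('pics/ct33.png',cv2.resize(f['image'][190:300,130:380,::-1],(750,330),interpolation=cv2.INTER_CUBIC))
E
```

```text
t: 44.15
eef_pos: [0.4302, -0.1806, 0.3548]
ee_rot: [3.141, 0.0, -3.115]
force: [1.0, -1.2, -0.4]
width: 0.0877
```

View pics/cs33.png

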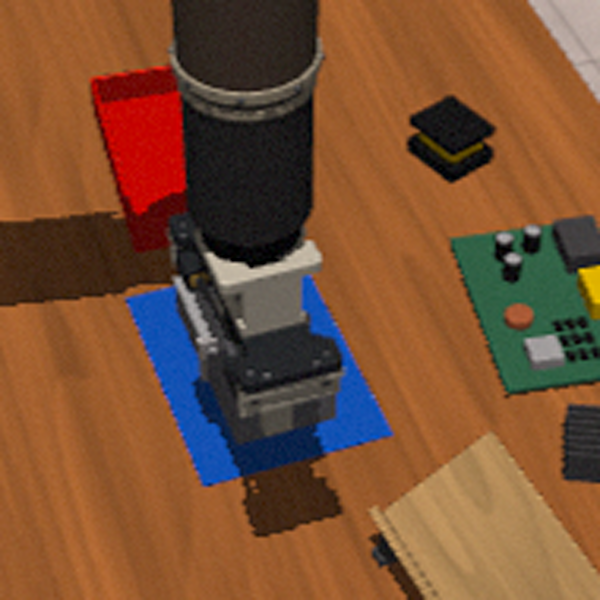

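View pics/top33.png

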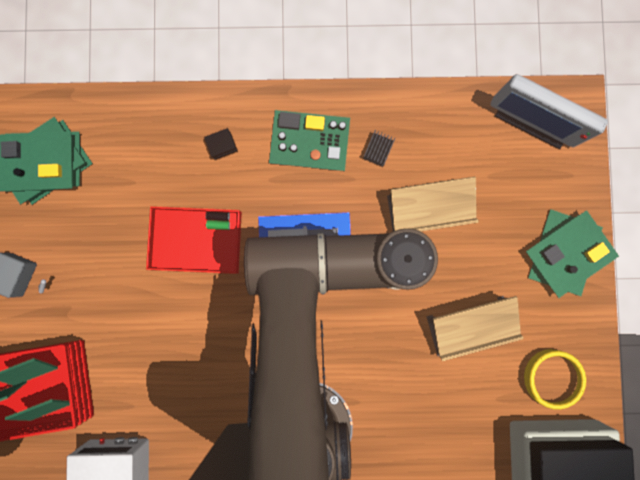

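```bash
python3 -m handwheel '[[0,-1.5,0.5,0],[0,-2.5,0.5,0],[0,-2.5,0.5,0],[0,-2.5,0.5,0],[0,-2.5,0,0],[0,-2.5,0,0],[0,-2.5,0,0],[0,-2.5,0,0],[0,-1,0,0],[0,0,0,0],[0,0,0,0]]' 0 7; python3 - <<'E'
from h import *
for n in('side','top'): f=grab(n,n+'34')
f=load('side');cv2.imwrite('pics/cs34.png',cv2.resize(f['image'][100:320,230:420,::-1],(518,600),interpolation=cv2.INTER_CUBIC))
f=load('top');cv2.imwrite('pics/ct34.png',cv2.resize(f['image'][190:300,130:380,::-1],(750,330),interpolation=cv2.INTER_CUBIC))
tilt(f,.0,.13,.42,.55,.03)
E
```

```text
t: 45.35
eef_pos: [0.4305, -0.3798, 0.3745]
ee_rot: [3.141, -0.0, -3.114]
force: [-0.9, 0.3, -0.2]
width: 0.0876
plane pts 779 1178 n [0.015 0.004 1.   ] tilt 0.8 c [0.4784 0.0436 0.0431]
```

View pics/cs34.png

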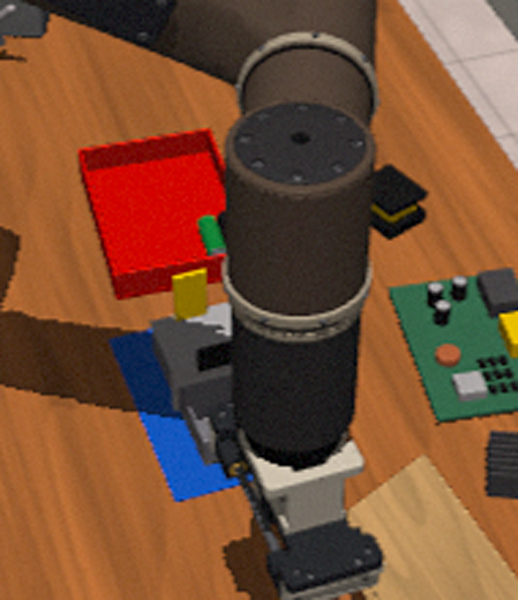

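View pics/ct34.png

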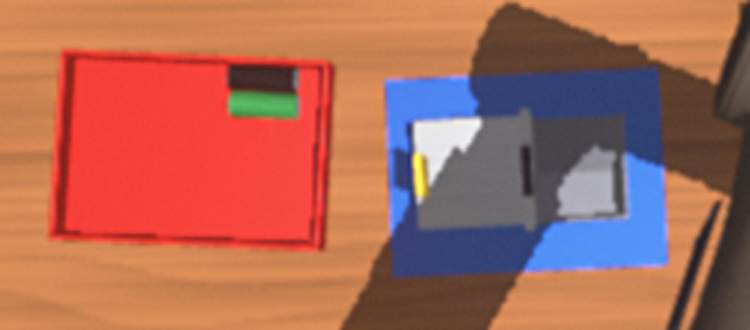

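```bash
python3 - <<'E'
from station import arm
print(arm.job_done(), arm.get_state()['t'])
E
```

```text
the job is handed in; nothing more can be done
the job is handed in; nothing more can be done
```

The job is done and handed in at about 45 s. The empty pan stands upright on the middle of the mat, and both capacitors lie in the red tray.

- **Lid shut:** I pinched the tab against the fin (14.8 mm across, so the lid was shut), lifted the pan off the rack and carried it to the mat. There I pivoted it upright in the jaws and set it down flat, still shut.
- **Lid open:** I drew the tab out to its stop, about 95 mm. The lid then drifted back a few millimetres on its own.
- **First tipping try failed:** Pushing the pan's back down on the tray rim got it to about 22° and the fin slid in the jaws. I set the pan back on the mat and gripped the fin nearer its top.
- **Pour:** I tilted the pan to 31° against the outside of the tray's near wall, then moved it inside and tipped it on to about 45° with its front edge on the tray floor. Both capacitors rolled out from a low lip.

**Last checks:**
- The pan's lid plane was level to within 1°, and its top sat at the height expected for a pan flat on the mat.
- The pan was within about 3 mm of the mat's centre.
- The compartment was empty and both capacitors were in the tray.
- The heat sink, transformer and board looked unmoved.
- The gripper was open and clear of everything.
- The highest wrist force reported at the end of any move was about 24 N. It was not logged within moves.

The side camera's last view of the pan was partly blocked by the arm, so the final position rests on the top view and the wrist view taken just before I let go.

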